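# Stand a slumped specimen board back up and block its foot

## Task

The plywood specimen board has slipped down and lies on the cable trunking of the bench partition; it has a hand slot to lift it by. Lean it steeply and squarely against the partition again, its foot on the bench about 10 cm out from the partition, then bring the two steel blocks up against its foot, one near each end, so that it cannot slip. Leave the specimen tray and the computer mouse where they are.

Things in the scene. Friction and masses are not known exactly. Their poses are not given: they have to be found in the camera images.
- partition: fixed grey bench partition, 500 long, 340 high. Origin: on the bench in the plane of its front face, half-way along; x along it, y out of the front face (the side where the board lies), z up. White cable trunking runs along the whole foot of the front face: 25 deep (y 0 to 25), 60 high
- board_foot (a point): middle of the bottom end of the loose plywood specimen board: 280 wide, 300 long, 10 thick, 0.4 to 0.7 kg, friction about 0.6. x across it, y out of its face (pinned insects on white cards), z up it. At the start it lies face up at 12.5 degrees on the bench and the trunking's front top edge, top end 3 off the partition, parallel to it
- board_slot (a point): middle of the board's hand slot, half-way through its thickness, 230 up the board from its bottom end, same axes as board_foot. The slot goes right through, 130 wide (x) and 60 high (z); above it is a solid rail 40 high up to the top end
- board_top (a point): middle of the back edge of the board's top end, which leans on the partition; same axes. Pushing the foot in only jams the board while it lies flat; above about 45 degrees it stays by friction wherever it leans, and its foot slides in when pushed
- block_a_mid (a point): centre of a loose square steel block 55 x 55, 35 high, 0.82 kg, standing on the bench (centre 17.5 above it); x and y square to its sides, z up
- block_b_mid (a point): centre of the other, equal steel block
- tray: bystander: loose clear plastic tray 150 x 150, 45 high, with four white specimen blocks in it; origin at the centre of its underside. Farther out beyond it, at about x 0.77, y 0.50, stands a fixed microscope 370 high
- mouse: bystander: black computer mouse 108 x 60, 28 high; origin at the centre of its underside, x along it
Not all that is in view belongs to the job. What is shaped like the part that bears block_a_mid but green or purple is not meant. Leave any black or yellow look-alike of the part that bears block_b_mid alone.

How it is judged:
By the outcome, as a careful person would: the job done as asked, in the order asked, and still so for the second after the job is handed in, with the robot touching nothing.
It also fails if it takes over 72 s, if anything falls off the work surface, if the arm or the gripper's body presses on something with over 40 N, if the wrist force passes 120 N, or if a joint passes its speed limit or range.

## Robot

A 6-joint arm with a two-finger parallel gripper is mounted at the origin on the work surface. World frame = base frame: x ahead of the robot, y to its left, z up, the work surface at z = 0. Lengths are in m, angles in rad, forces in N, time in s.
With the tool pointing down it reaches from about 0.325 to 0.9 m from the base axis. Payload 6.1 kg.
Tool frame: the origin (TCP) lies at the very end of the fingers, on their centre line; the grasp point (between the pads) lies 19 mm behind it; y points along the fingers, x is the direction in which the jaws open and shut, and the axes are right-handed (so a half turn about y gives the same grasp; the last joint's range is limited). The gripper opens to 85 mm and grips with 20 to 120 N. Pads are 22 mm wide; open, the fingers measure 114 mm over their backs; the gripper's body (76 mm by 85 mm) begins 54 mm behind the grasp point. The pads swing forward as they close: fully open they stand 13 mm farther back than shut.
Start: joints at [-1.371, 0.22, 1.526, -0, 1.395, -0.126], TCP at [0.2, -0.592, 0.231] pointing down, gripper open.
Joint ranges: [-2.98, 2.98], [-0.91, 2.08], [0.09, 2.57], [-1.24, 4.39], [0.2, 2.65], [-2.68, 2.68]. Speed limits (rad/s): [2.57, 2.57, 3.01, 3.14, 3.14, 3.14].

## Interface

Orientations are given as [roll, pitch, yaw] about the fixed x, y, z axes, in that order (R = Rz(yaw) Ry(pitch) Rx(roll)).
In Python, from cell import manip, imaging gives the robot as it stands.
- The arm moves only by the tool play_rows, never from a script. Its argument "plan" is a list of rows, each a list of 7 numbers: the shift along the tool's x, y, z in m, then the turn, a rotation vector about the tool's x, y, z in rad, then the opening, from 0 (shut) to 1 (fully open). In form: [[tx, ty, tz, ax, ay, az, claw], ...]. A call has 1 to 20 rows; each row is the pose to reach, as a shift and turn from the pose commanded when the call began, along the tool's axes at that moment; what a row does not reach only later rows make up. A row lasts 1/8 s, in which the tool goes at most 62.5 mm and 10.7 degrees, less where a joint would pass 70% of its speed; a pose out of reach is approached as far as the arm can. A call with a gripper value outside its range is refused whole. The fingers move at their own pace and stop on an object; "squeeze" is the grip in N (left out, the last holds). Time passes only in rows, so rows that repeat a pose let the fingers close. It gives the time, the measured TCP pose, the force and the opening at its end, in the units of the state.
- manip.get_state(): the state, without advancing time (a new reading comes with each control period).
- imaging.read_camera(name): name is "side" or "top"; returns the picture (400x640x3 uint8, blue, green, red); there is no depth.
- imaging.camera_model(name): a dict with "vfov" (degrees; the focal length in pixels is half the picture's height over the tangent of half this angle, whatever the lens; pixels are square), "cx", "cy" (the principal point, pixels), "rvec" (rotation vector, rad) and "tvec" (3), from world to camera coordinates, as OpenCV has them. Camera axes: x right, y down, z forward; pixel columns grow to the right and rows downward; lengths in m; the calibration is good to about 2 mm. A picture is of the moment at which its call begins. camera_model takes no time and is no camera call.
- manip.job_done(): hands the job in, once; it reports no verdict.
The state is a dict: "time_s": time; "joints": joint angles; "qvel": joint speeds; "joint_efforts": joint torques, N m; "tool_pos": TCP position; "tool_rot": TCP orientation; "force": force on the tool from outside, world axes, zero at the start; "moment": the same for the moment, N m; "opening": finger opening in m.
Only numpy, scipy, OpenCV 4.12 (cv2) and the standard library are available. Lean on these libraries where they do the work, as an engineer would, in place of code of your own. Each camera call takes 0.05 s, during which the arm holds its last target.

## Working session

There is one attempt and no reset: what is moved stays moved. The work goes in short steps, Python scripts to look and compute and a tool call to move; the robot and the scene stay as the last step left them, time stands still between calls to the robot, and variables do not carry over. Pictures are saved under pics/ and viewed, and the job is handed in when it is done.

Besides the shell and the picture viewer there is one more tool, called by a JSON object that holds its "fn" and its "kwargs", one argument or row to a line. play_rows: Moves the arm, as the interface text tells. Its arguments: {"type":"object","properties":{"plan":{"type":"array","items":{"type":"array","items":{"type":"number"}}},"squeeze":{"type":"number"}},"required":["plan"]}

```bash
ls; mkdir -p pics; cat > h.py <<'E'
import numpy as np,cv2
from scipy.spatial.transform import Rotation as Ro
from cell import manip, imaging
def cam(n):
    m=imaging.camera_model(n); f=200/np.tan(np.radians(m['vfov'])/2)
    return f,m['cx'],m['cy'],Ro.from_rotvec(m['rvec']).as_matrix(),np.array(m['tvec'])
def proj(n,P):
    f,cx,cy,R,t=cam(n); c=np.atleast_2d(P)@R.T+t
    return np.c_[f*c[:,0]/c[:,2]+cx,f*c[:,1]/c[:,2]+cy]
def ray(n,uv):
    f,cx,cy,R,t=cam(n); d=R.T@np.array([(uv[0]-cx)/f,(uv[1]-cy)/f,1]); return -R.T@t,d/np.linalg.norm(d)
def onz(n,uv,z):
    o,d=ray(n,uv); return o+d*(z-o[2])/d[2]
def tri(u,v):
    o1,d1=ray('top',u);o2,d2=ray('side',v)
    A=np.c_[d1,-d2];s=np.linalg.lstsq(A,o2-o1,rcond=None)[0]
    p,q=o1+s[0]*d1,o2+s[1]*d2
    return (p+q)/2,np.linalg.norm(p-q)
E
python3 - <<'E'
from h import *
for n in('side','top'):
    im=imaging.read_camera(n); cv2.imwrite(f'pics/{n}0.png',im); m=imaging.camera_model(n);print(n,m, 'pos',ray(n,(320,200)))
print(manip.get_state())
E
```

```text
pics
side {'vfov': 50.696292230656546, 'cx': 319.79072222368507, 'cy': 190.13794094559427, 'rvec': array([ 0.62539847, -2.67239925,  1.14385949]), 'tvec': array([0.50869439, 0.23456029, 0.85644681])} pos (array([0.26332683, 0.63660475, 0.75675824]), array([ 0.30332169, -0.63701703, -0.70866442]))
top {'vfov': 52.04759763090311, 'cx': 319.0727625226281, 'cy': 201.57817070305416, 'rvec': array([ 2.1373255 , -2.16924287,  0.13340513]), 'tvec': array([-0.01976923,  0.59002355,  1.08433204])} pos (array([ 0.44649021, -0.0321355 ,  1.15061218]), array([ 1.31387114e-01,  9.07822506e-04, -9.91330723e-01]))
{'time_s': 0.1, 'joints': array([-1.37112022e+00,  2.21154595e-01,  1.52751926e+00,  1.19783733e-05,
        1.39470299e+00, -1.26116710e-01]), 'qvel': array([ 0.00037587, -0.00285253, -0.00244552, -0.00028328,  0.00121935,
        0.00092345]), 'joint_efforts': array([ 8.36628096e-04, -4.98243070e+01, -3.90546405e+01, -2.76249275e-04,
        5.61355264e-03,  3.86601130e-05]), 'tool_pos': array([ 0.19991671, -0.59157796,  0.23029216]), 'tool_rot': array([-1.57056021,  0.00176854, -1.24500541]), 'force': array([0.02859343, 0.70343101, 0.04518408]), 'moment': array([ 0.02540354, -0.05505264,  0.03017472]), 'opening': 0.08499612213138637}
```

View pics/top0.png

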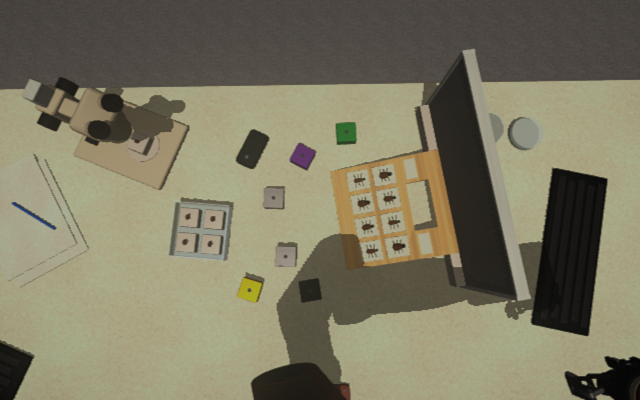

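View pics/side0.png

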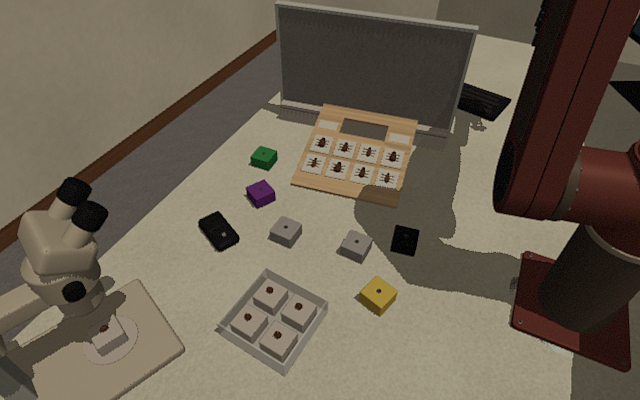

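```bash
python3 - <<'E'
import cv2
t=cv2.imread('pics/top0.png');s=cv2.imread('pics/side0.png')
cv2.imwrite('pics/tc.png',cv2.resize(t[90:310,230:540],None,fx=2.5,fy=2.5,interpolation=cv2.INTER_CUBIC))
cv2.imwrite('pics/sc.png',cv2.resize(s[0:270,190:490],None,fx=2.2,fy=2.2,interpolation=cv2.INTER_CUBIC))
E
```

```text
(no output)
```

View pics/tc.png

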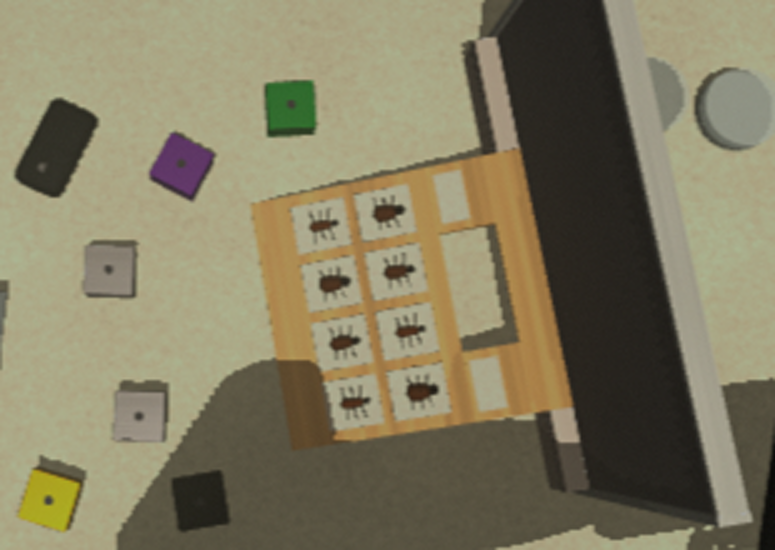

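View pics/sc.png

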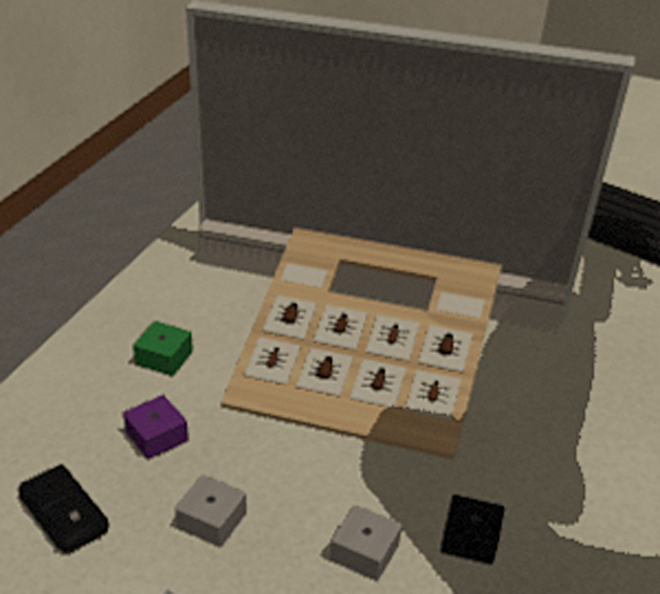

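The crops show two bare-steel blocks at top px (274,198) and (286,256). The green (346,132), purple (303,156), yellow (250,290) and black (310,290) ones are the excluded look-alikes. Now I'll measure.

```bash
python3 - <<'E'
from h import *
np.set_printoptions(precision=4,suppress=True)
T=lambda x,y:(x/2.5+230-.3,y/2.5+90-.3)
S=lambda x,y:(x/2.2+190-.3,y/2.2-.3)
def p(n,a,b):print(n,*tri(T(*a),S(*b)))
p('blkfar dot',(109,269),(210,499)); p('blknear dot',(139,416),(367,531))
p('green',(291,104),(162,338));p('purple',(181,163),(155,415));p('yellow',(48,500),(378*0+ (379+.3-190)*2.2,(279+.3)*2.2))
p('bd foot far',(252,203),(222,403));p('bd foot near',(291,449),(455,448))
p('bd top far',(520,149),(295,230));p('bd top near',(575,408),(500,265))
p('slot fl',(441,234),(332,293)); p('slot fr',(462,338),(428,305))
p('slot tl',(490,224),(340,261)); p('slot tr',(519,341),(437,276))
p('part topfront near',(717,521),(629,62)); 
# colour masks for steel block tops in both
for n in('top','side'):
    im=cv2.imread(f'pics/{n}0.png')
    f=im.astype(int)
for nm,c in(('far',[(86,242),(136,241),(134,297),(84,297)]),('near',[(116,390),(167,389),(164,441),(113,441)])):
    P=[onz('top',T(*q),.035) for q in c];P=np.array(P);print(nm,P.mean(0),[np.linalg.norm(P[i]-P[i-1]).round(4) for i in range(4)],np.degrees(np.arctan2(*(P[1]-P[0])[[1,0]])),np.degrees(np.arctan2(*(P[2]-P[3])[[1,0]])))
for nm,c in(('mouse',[(55,97),(97,120),(55,195),(15,175)]),):
    print(nm,np.array([onz('top',T(*q),.02) for q in c]))
print('tray',np.array([onz('top',q,.045) for q in[(177,200),(233,203),(228,260),(172,255)]]))
E
```

```text
blkfar dot [0.6051 0.0979 0.0334] 0.0023432200146162483
blknear dot [0.4439 0.0652 0.0342] 0.0019633084611297576
green [ 0.7896 -0.1072  0.0316] 0.0016979831340177903
purple [0.7225 0.0171 0.0343] 0.0009522284903009862
yellow [0.3597 0.1577 0.0655] 0.0039062206632206648
bd foot far [ 0.6818 -0.0621  0.0042] 0.0004712986181481175
bd foot near [ 0.4055 -0.0992  0.0204] 0.0012613488846033372
bd top far [ 0.7246 -0.3513  0.0678] 0.0023087769960807533
bd top near [ 0.4478 -0.3928  0.0713] 0.006370490535717251
slot fl [ 0.6337 -0.2669  0.048 ] 0.002761600555915927
slot fr [ 0.5149 -0.2834  0.0587] 0.011405803882094438
slot tl [ 0.6428 -0.3161  0.0641] 0.0010449521815992097
slot tr [ 0.5169 -0.3404  0.0651] 0.001993881110897572
part topfront near [ 0.3598 -0.4026  0.3511] 0.003183016006236533
far [0.6036 0.0961 0.035 ] [np.float64(0.0611), np.float64(0.0552), np.float64(0.0622), np.float64(0.0549)] -89.71894177154996 -90.86317004083648
near [0.4438 0.0638 0.035 ] [np.float64(0.0547), np.float64(0.0553), np.float64(0.0558), np.float64(0.055)] -89.7197533502054 -90.82215957629768
mouse [[0.8049 0.1605 0.02  ]
 [0.7771 0.1126 0.02  ]
 [0.691  0.1598 0.02  ]
 [0.7147 0.2051 0.02  ]]
tray [[0.5989 0.3589 0.045 ]
 [0.5884 0.2059 0.045 ]
 [0.4349 0.2174 0.045 ]
 [0.4503 0.3679 0.045 ]]
```

```bash
python3 - <<'E'
import cv2
t=cv2.imread('pics/top0.png')
a=cv2.resize(t[40:180,400:540],None,fx=4,fy=4,interpolation=cv2.INTER_CUBIC)
b=cv2.resize(t[200:340,400:540],None,fx=4,fy=4,interpolation=cv2.INTER_CUBIC)
import numpy as np
o=np.hstack([a,b])
o=np.clip(o.astype(float)*1.6,0,255).astype('uint8')
cv2.imwrite('pics/pt.png',cv2.resize(o,(800,400)))
E
```

```text
(no output)
```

View pics/pt.png

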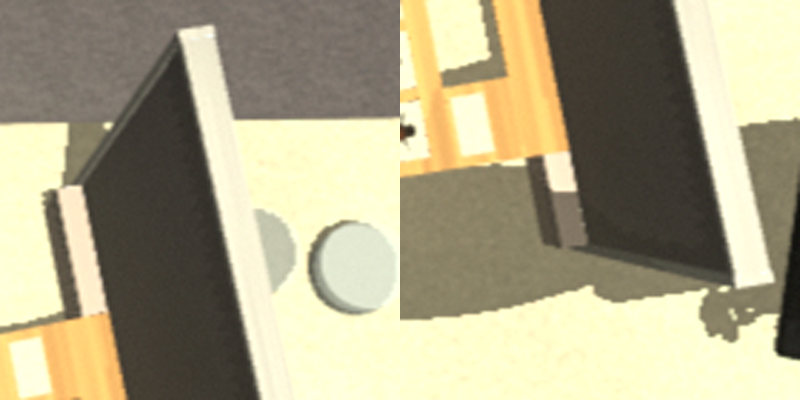

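```bash
python3 - <<'E'
from h import *
np.set_printoptions(precision=4,suppress=True)
k=400/140
A=lambda x,y:(x/k+400-.3,y/k+40-.3);B=lambda x,y:(x/k+400-.3,y/k+200-.3)
for nm,a,b,z in(('top',(177,33),(335,287),.34),('trunkfront',(58,188),(163,247),.06),('trunkback',(82,188),(187,246),.06)):
    p=onz('top',A(*a),z);q=onz('top',B(*b),z);d=p-q
    print(nm,p,q,np.linalg.norm(d),np.degrees(np.arctan2(d[1],d[0])),(p+q)/2)
E
```

```text
top [ 0.863  -0.3321  0.34  ] [ 0.3531 -0.4087  0.34  ] 0.5156117762953086 8.549484806119764 [ 0.6081 -0.3704  0.34  ]
trunkfront [ 0.8503 -0.3114  0.06  ] [ 0.3588 -0.3847  0.06  ] 0.4969730517993827 8.482917375324817 [ 0.6045 -0.3481  0.06  ]
trunkback [ 0.8499 -0.3346  0.06  ] [ 0.3594 -0.4067  0.06  ] 0.4958330396420894 8.357397231903906 [ 0.6047 -0.3706  0.06  ]
```

{"fn": "play_rows", "kwargs": {
  "plan": [
    [0,-0.22,0,0,0,0,1],
    [0,-0.22,0,0,0,0,1],
    [0,-0.22,0,0,0,0,1],
    [0,-0.22,0.03,0,-0.1,0,1]
  ]
}}

```text
time_s: 0.6
tool_pos: [0.2274, -0.5834, 0.4555]
tool_rot: [-1.572, -0.005, -1.146]
force: [0.4, 0.2, -0.1]
opening: 0.0856
```

```bash
cat > log.py <<'E'
from h import *
import json
s=manip.get_state()
open('log.txt','a').write(json.dumps([list(s['joints']),list(s['tool_pos']),list(s['tool_rot'])])+'\n')
R=Ro.from_euler('xyz',s['tool_rot']).as_matrix()
print(s['time_s'],np.round(s['joints'],3),np.round(s['tool_pos'],4),'F',np.round(s['force'],1),round(s['opening'],4));print(np.round(R,3))
E
echo '[[-1.37112022,0.221154595,1.52751926,0,1.39470299,-0.12611671],[0.19991671,-0.59157796,0.23029216],[-1.57056021,0.00176854,-1.24500541]]'>log.txt; python3 log.py
```

```text
0.6 [-1.325e+00  1.820e-01  1.160e+00 -1.000e-03  1.795e+00 -1.790e-01] [ 0.2274 -0.5834  0.4555] F [ 0.4  0.2 -0.1] 0.0856
[[ 0.412  0.001  0.911]
 [-0.911 -0.005  0.412]
 [ 0.005 -1.    -0.001]]
```

{"fn": "play_rows", "kwargs": {
  "plan": [
    [-0.2,0,0.417,0,-1.293,0,1],
    [-0.2,0,0.417,0,-1.293,0,1],
    [-0.2,0,0.417,0,-1.293,0,1],
    [-0.2,0,0.417,0,-1.293,0,1],
    [-0.2,0,0.417,0,-1.293,0,1],
    [-0.2,0,0.417,0,-1.293,0,1],
    [-0.2,0,0.417,0,-1.293,0,1],
    [-0.2,0.05,0.417,0,-1.293,0,1]
  ]
}}

```text
time_s: 1.6
tool_pos: [0.5288, -0.226, 0.405]
tool_rot: [-1.576, -0.007, 0.153]
force: [-0.3, -0.4, -1.3]
opening: 0.0854
```

```bash
python3 log.py
```

```text
1.6 [-5.410e-01  4.100e-02  1.405e+00  1.000e-03  1.688e+00 -6.950e-01] [ 0.5288 -0.226   0.405 ] F [-0.3 -0.4 -1.3] 0.0854
[[ 0.988  0.008 -0.153]
 [ 0.153 -0.004  0.988]
 [ 0.007 -1.    -0.005]]
```

{"fn": "play_rows", "kwargs": {
  "plan": [
    [0,0,0,-0.5,0,0,1],
    [0,0,0,-0.5,0,0,1],
    [0,0,0,-0.5,0,0,1],
    [0,0,0,-0.5,0,0,1]
  ]
}}

```text
time_s: 2.1
tool_pos: [0.5253, -0.2259, 0.3998]
tool_rot: [-2.069, 0.002, 0.152]
force: [0.5, 0.1, 0.5]
opening: 0.0853
```

```bash
python3 log.py; cat > kin.py <<'E'
from h import *
import json
from scipy.optimize import least_squares
rz=lambda a:Ro.from_euler('z',a).as_matrix(); ry=lambda a:Ro.from_euler('y',a).as_matrix()
# s4,s6 signs ; forearm along local x' 
def fk(q,p,s4=1,s6=-1,off6=0):
    a1,d1,lat,L2,a3,L3,Lt=p
    R=rz(q[0]); x=np.array([0,0,d1])+R@[a1,lat,0]
    R=R@ry(q[1]); x=x+R@[0,0,L2]
    R=R@ry(q[2]); x=x+R@[a3,0,L3]
    R=R@rz(s4*q[3]); R=R@ry(q[4])
    x=x+R@[0,0,Lt]
    R=R@rz(s6*q[5]*-1)   # tool z_local = approach
    # tool axes: y=approach ; at down pose j6=0 tool x = radial
    # local frame at down pose: z=-Z, x = -radial (ry(pi))
    T=np.c_[-R[:,0],R[:,2],np.cross(-R[:,0],R[:,2])]
    return x,T
D=[json.loads(l) for l in open('log.txt')]
def res(p,s4,s6):
    r=[]
    for q,x,e in D:
        a,T=fk(q,p,s4,s6); r+=list(a-x)+list(.2*(T-Ro.from_euler('xyz',e).as_matrix()).ravel())
        # regularise
    return np.r_[r,1e-3*(np.array(p)-[0,.33,.08,.4,0,.4,.2])]
def fit():
    best=None
    for s4 in(1,-1):
        for s6 in(1,-1):
            o=least_squares(res,[0,.33,.08,.4,0,.4,.2],args=(s4,s6))
            if best is None or o.cost<best[0]:best=(o.cost,s4,s6,o.x)
            
    return best
if __name__=='__main__':
    b=fit();print(b); r=res(b[3],b[1],b[2])[:-7].reshape(-1,12);print(np.abs(r[:,:3]).max(1),np.abs(r[:,3:]).max(1))
E
python3 kin.py
```

```text
2.1 [-0.291 -0.12   1.644 -0.454  1.409 -0.416] [ 0.5253 -0.2259  0.3998] F [0.5 0.1 0.5] 0.0853
[[ 0.989  0.07  -0.134]
 [ 0.151 -0.473  0.868]
 [-0.002 -0.878 -0.478]]
(np.float64(2.150313785509483e-08), 1, -1, array([1.54906735e-06, 3.11101103e-01, 7.86011832e-02, 4.11600519e-01,
       5.23997326e-02, 5.47698305e-01, 3.33901836e-01]))
[2.69222246e-06 1.13203742e-06 1.08155613e-06 3.28325039e-07] [2.33924288e-06 1.31665512e-16 5.41233725e-17 4.71844785e-17]
```

```bash
cat > plan.py <<'E'
from kin import *
b=fit();P=b[3]
lo=np.array([-2.98,-.91,.09,-1.24,.2,-2.68]);hi=np.array([2.98,2.08,2.57,4.39,2.65,2.68])
def ik(x,T,q0):
    f=lambda q:np.r_[fk(q,P,b[1],b[2])[0]-x,.3*(fk(q,P,b[1],b[2])[1]-T).ravel()]
    o=least_squares(f,np.clip(q0,lo+.01,hi-.01),bounds=(lo,hi)); return o.x,np.sqrt(2*o.cost)
yaw=np.radians(8.45)
ex=np.array([np.cos(yaw),np.sin(yaw),0]);ey=np.array([-np.sin(yaw),np.cos(yaw),0]);ez=np.array([0,0,1.]);O=np.array([.6065,-.3715,0])
W=lambda x,y,z:O+x*ex+y*ey+z*ez
def tool(th,flip=1,extra=0):  # board angle th deg; fingers into the board; extra tilt deg of fingers (toward horizontal)
    t=np.radians(th+extra); y=-(np.sin(t)*ey+np.cos(t)*ez); x=flip*ex
    return np.c_[x,y,np.cross(x,y)]
def grip(xc,th,foot,s,h=.0,back=0.0):
    # point s up the board at mid thickness, foot back-edge at y=foot
    t=np.radians(th); up=-np.cos(t)*ey+np.sin(t)*ez; n=np.sin(t)*ey+np.cos(t)*ez
    return W(xc,foot,h)+up*s+n*(.005+back)
E
cat > t.py <<'E'
from plan import *
np.set_printoptions(precision=3,suppress=True)
for side in(.0835,-.1215):
  for extra in(0,-15,-25):
    q=np.array([-0.3,-.1,1.6,-.2,1.5,-.4])
    print(side,extra)
    for th in(12.5,30,45,60,72):
        foot=.1+.196*(72-th)/59.5 if th<72 else .1
        T=tool(th,1,extra); x=grip(side,th,max(foot,.003+.3*np.cos(np.radians(th))),.222)+T[:,1]*.025
        q,e=ik(x,T,q); print(th,q,round(e,4))
E
python3 t.py
```

```text
0.0835 0
12.5 [-0.422  0.601  1.443 -0.22   0.99  -0.459] 0.0
30 [-0.32   0.499  1.531 -0.583  0.945 -0.159] 0.0
45 [-0.247  0.47   1.58  -0.915  0.968  0.103] 0.0
60 [-0.198  0.495  1.611 -1.239  1.039  0.35 ] 0.0
72 [-0.173  0.532  1.513 -1.24   1.159  0.318] 0.0727
0.0835 -15
12.5 [-0.514  0.674  1.317  0.037  1.178 -0.676] 0.0
30 [-0.415  0.523  1.432 -0.254  1.059 -0.452] 0.0
45 [-0.335  0.453  1.501 -0.554  1.002 -0.222] 0.0
60 [-0.268  0.436  1.554 -0.885  0.99   0.032] 0.0
72 [-0.225  0.46   1.59  -1.158  1.022  0.25 ] 0.0
0.0835 -25
12.5 [-0.569  0.747  1.218  0.169  1.325 -0.77 ] 0.0
30 [-0.477  0.567  1.35  -0.077  1.174 -0.597] 0.0
45 [-0.397  0.47   1.431 -0.338  1.079 -0.408] 0.0
60 [-0.325  0.426  1.497 -0.645  1.015 -0.18 ] 0.0
72 [-0.272  0.426  1.547 -0.918  0.999  0.036] 0.0
-0.1215 0
12.5 [-0.633  0.244  1.935 -0.212  0.819 -0.647] 0.0
30 [-0.512  0.1    2.037 -0.609  0.763 -0.263] 0.0
45 [-0.419  0.054  2.095 -0.998  0.789  0.097] 0.0
60 [-0.357  0.053  2.095 -1.24   0.897  0.301] 0.0311
72 [-0.319  0.044  2.041 -1.24   1.006  0.28 ] 0.1019
-0.1215 -15
12.5 [-0.733  0.337  1.8    0.032  1.039 -0.897] 0.0
30 [-0.625  0.14   1.923 -0.237  0.908 -0.642] 0.0
45 [-0.531  0.039  2.001 -0.553  0.835 -0.356] 0.0
60 [-0.447  0.009  2.064 -0.938  0.813 -0.01 ] 0.0
72 [-0.392  0.031  2.1   -1.24   0.858  0.268] 0.0064
-0.1215 -25
12.5 [-0.789  0.424  1.699  0.138  1.199 -0.998] 0.0
30 [-0.694  0.2    1.834 -0.067  1.044 -0.81 ] 0.0
45 [-0.605  0.069  1.922 -0.316  0.932 -0.591] 0.0
60 [-0.519  0.002  1.997 -0.646  0.847 -0.302] 0.0
72 [-0.452 -0.005  2.056 -0.969  0.822 -0.005] 0.0
```

```bash
cat > d.py <<'E'
from plan import *
def cur():
    s=manip.get_state(); return np.array(s['tool_pos']),Ro.from_euler('xyz',s['tool_rot']).as_matrix(),s
def delta(x,T,x0=None,T0=None):
    if x0 is None:x0,T0,_=cur()
    return np.round(np.r_[T0.T@(x-x0),Ro.from_matrix(T0.T@T).as_rotvec()],4)
E
python3 - <<'E'
from d import *
x,T,s=cur();print(s['qvel'])
Tt=tool(0)
g=grip(.082,12.5,.296,.222); print(g)
for z in(.16,.030):
    t=g.copy();t[2]=z; print(list(delta(t,Tt)), ik(t,Tt,s['joints']))
E
```

```text
[-0.05201165  0.01757225 -0.05274297  0.04740527  0.01912803 -0.04004955]
[ 0.67580352 -0.2799781   0.05293107]
[np.float64(0.1411), np.float64(0.2468), np.float64(0.0475), np.float64(0.4983), np.float64(0.0047), np.float64(-0.0012)] (array([-5.00422963e-01,  5.22167236e-01,  1.27492406e+00,  1.68553194e-14,
        1.34450135e+00, -6.47903285e-01]), np.float64(1.808125233870019e-13))
[np.float64(0.1414), np.float64(0.3609), np.float64(0.1097), np.float64(0.4983), np.float64(0.0047), np.float64(-0.0012)] (array([-5.00422963e-01,  6.53295593e-01,  1.34350548e+00,  4.39486045e-14,
        1.14479158e+00, -6.47903285e-01]), np.float64(7.63432491728202e-13))
```

{"fn": "play_rows", "kwargs": {
  "plan": [
    [0.141,0.247,0.0475,0.498,0.0047,0,1],
    [0.141,0.247,0.0475,0.498,0.0047,0,1],
    [0.141,0.247,0.0475,0.498,0.0047,0,1],
    [0.141,0.247,0.0475,0.498,0.0047,0,1],
    [0.141,0.247,0.0475,0.498,0.0047,0,1],
    [0.141,0.247,0.0475,0.498,0.0047,0,1],
    [0.141,0.247,0.0475,0.498,0.0047,0,1],
    [0.141,0.247,0.0475,0.498,0.0047,0,1]
  ]
}}

```text
time_s: 3.1
tool_pos: [0.6772, -0.2839, 0.1653]
tool_rot: [-1.575, -0.005, 0.143]
force: [0.7, 0.0, -0.5]
opening: 0.0854
```

```bash
python3 log.py; python3 - <<'E'
from d import *
g=grip(.082,12.5,.296,.222);t=g.copy();t[2]=.03
print(delta(t,tool(0)))
for n,c in(('top',(100,270,330,480)),('side',(60,220,270,460))):
    im=imaging.read_camera(n)[c[0]:c[1],c[2]:c[3]]
    cv2.imwrite(f'pics/{n}1.png',cv2.resize(im,None,fx=3,fy=3,interpolation=cv2.INTER_CUBIC))
E
```

```text
3.1 [-0.504  0.52   1.268 -0.     1.347 -0.647] [ 0.6772 -0.2839  0.1653] F [ 0.7  0.  -0.5] 0.0854
[[ 0.99   0.006 -0.143]
 [ 0.143 -0.004  0.99 ]
 [ 0.005 -1.    -0.004]]
[-0.0015  0.1353  0.0047  0.0044 -0.0041  0.005 ]
```

View pics/side1.png

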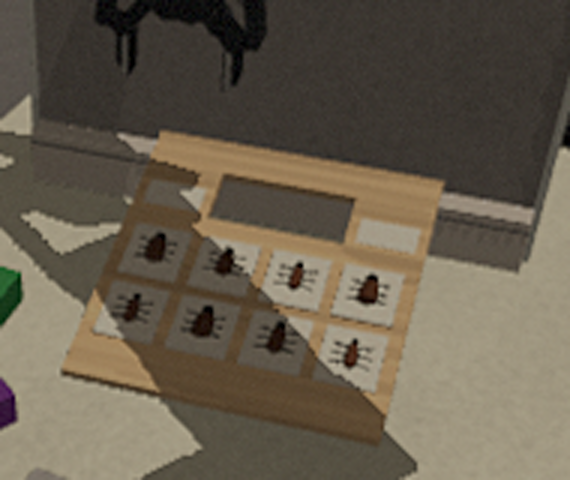

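View pics/top1.png

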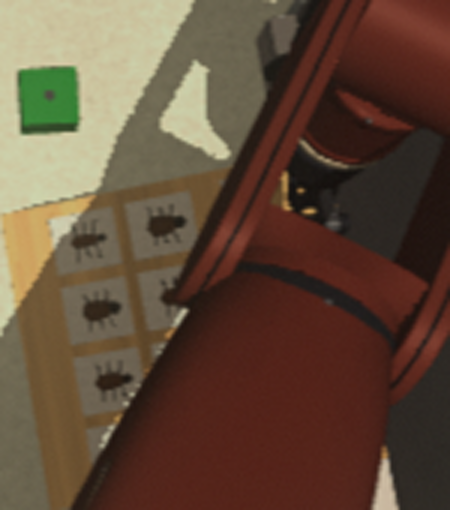

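```bash
python3 - <<'E'
from d import *
x,T,s=cur();print(x,proj('side',[x-T[:,1]*k for k in(0,.013)]))
for k in(-1,1):print(proj('side',[x-T[:,1]*.013+T[:,0]*.05*k]))
E
```

```text
[ 0.67703534 -0.28354625  0.16480444] [[329.83966048  89.84743936]
 [329.9841679   85.55175973]]
[[348.04785606  88.76227648]]
[[312.25602607  82.40088069]]
```

{"fn": "play_rows", "kwargs": {
  "plan": [
    [-0.001,0.03,0.004,0.004,-0.004,0.005,1],
    [-0.0015,0.07,0.0045,0.004,-0.004,0.005,1],
    [-0.0015,0.1,0.0045,0.004,-0.004,0.005,1],
    [-0.0015,0.12,0.0045,0.004,-0.004,0.005,1],
    [-0.0015,0.135,0.0045,0.004,-0.004,0.005,1],
    [-0.0015,0.135,0.0045,0.004,-0.004,0.005,1]
  ],
  "squeeze": 60
}}

```text
time_s: 3.95
tool_pos: [0.674, -0.279, 0.0261]
tool_rot: [-1.568, 0.005, 0.148]
force: [-0.1, -0.9, -0.3]
opening: 0.0859
```

```bash
python3 log.py; python3 - <<'E'
from h import *
im=imaging.read_camera('side')[60:220,270:460]
cv2.imwrite(f'pics/side2.png',cv2.resize(im,None,fx=3,fy=3,interpolation=cv2.INTER_CUBIC))
E
```

```text
3.95 [-5.000e-01  6.580e-01  1.345e+00 -1.000e-03  1.144e+00 -6.470e-01] [ 0.674  -0.279   0.0261] F [-0.1 -0.9 -0.3] 0.0859
[[ 0.989 -0.005 -0.147]
 [ 0.147  0.002  0.989]
 [-0.005 -1.     0.003]]
```

View pics/side2.png

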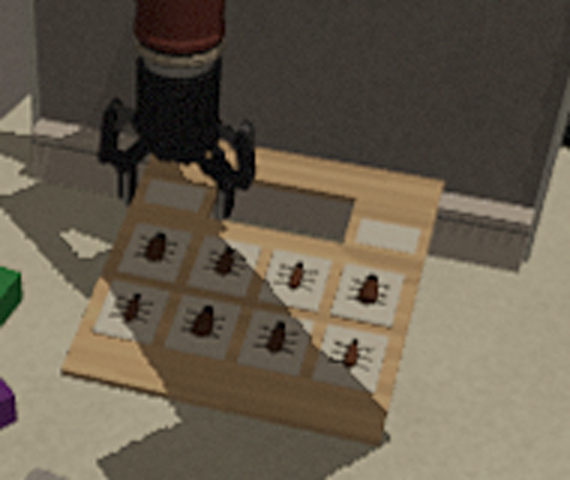

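The fingers straddle the far side bar: the inner one is in the slot at crop (222,205) and the outer one is beside the edge at (122,190). I'll close now.

{"fn": "play_rows", "kwargs": {
  "plan": [
    [0,0.004,0,0,0,0,0.7],
    [0,0.004,0,0,0,0,0.7],
    [0,0.004,0,0,0,0,0.7],
    [0,0.004,0,0,0,0,0.7]
  ],
  "squeeze": 70
}}

```text
time_s: 4.5
tool_pos: [0.676, -0.2799, 0.0266]
tool_rot: [-1.571, 0.001, 0.148]
force: [-4.2, 1.7, 9.8]
opening: 0.0733
```

```bash
python3 log.py
```

```text
4.5 [-5.000e-01  6.580e-01  1.343e+00 -1.000e-03  1.141e+00 -6.470e-01] [ 0.676  -0.2799  0.0266] F [-4.2  1.7  9.8] 0.0733
[[ 0.989 -0.001 -0.147]
 [ 0.147 -0.     0.989]
 [-0.001 -1.    -0.   ]]
```

```bash
cat > board.py <<'E'
from d import *
def bpose(th,foot,h):
    t=np.radians(th); up=-np.cos(t)*ey+np.sin(t)*ez; n=np.sin(t)*ey+np.cos(t)*ez
    return W(0,foot,h),np.c_[ex,n,up]
E
python3 - <<'E'
from board import *
x,T,s=cur()
x=np.array([.676,-.2799,.0266]);T=tool(0)
o,B=bpose(12.5,.296,0); xb=B.T@(x-o);Tb=B.T@T
np.save('grasp.npy',np.c_[Tb,xb]); print(xb)
way=np.array([(12.5,.296,0),(16,.298,.004),(20,.298,.006),(30,.284,.008),(45,.235,.008),(60,.172,.008),(70,.118,.006)])
ths=np.r_[14.5,17,20,23.5,27.5,31.5,36,40.5,45,49.5,54,58.5,62.5,66,69,70]
q=s['joints']
for th in ths:
    f=np.interp(th,way[:,0],way[:,1]);h=np.interp(th,way[:,0],way[:,2])
    o,B=bpose(th,f,h); xx=o+B@xb;TT=B@Tb
    q0=q;q,e=ik(xx,TT,q)
    print(th,[float(v) for v in np.round(delta(xx,TT,x,T),3)],np.round(q,2),round(e,4),np.abs(q-q0).max().round(3))
E
```

```text
[ 0.08220582 -0.02069645  0.21625368]
14.5 [-0.0, -0.01, 0.002, -0.035, 0.0, 0.0] [-0.48  0.63  1.36 -0.03  1.13 -0.62] 0.0 0.03
17.0 [0.0, -0.021, 0.005, -0.078, 0.0, 0.0] [-0.47  0.6   1.39 -0.07  1.11 -0.58] 0.0 0.041
20.0 [0.0, -0.034, 0.007, -0.131, 0.0, 0.0] [-0.44  0.57  1.41 -0.12  1.09 -0.54] 0.0 0.051
23.5 [0.0, -0.047, 0.006, -0.192, 0.0, -0.0] [-0.42  0.54  1.44 -0.18  1.07 -0.49] 0.0 0.062
27.5 [-0.0, -0.062, 0.006, -0.262, 0.0, 0.0] [-0.39  0.51  1.46 -0.26  1.05 -0.42] 0.0 0.074
31.5 [0.0, -0.077, 0.004, -0.332, 0.0, 0.0] [-0.37  0.48  1.48 -0.34  1.04 -0.36] 0.0 0.077
36.0 [-0.0, -0.092, -0.003, -0.41, 0.0, 0.0] [-0.34  0.46  1.5  -0.42  1.02 -0.3 ] 0.0 0.089
40.5 [-0.0, -0.106, -0.009, -0.489, 0.0, -0.0] [-0.32  0.44  1.52 -0.52  1.01 -0.23] 0.0 0.092
45.0 [0.0, -0.12, -0.013, -0.567, 0.0, 0.0] [-0.29  0.43  1.53 -0.61  1.01 -0.15] 0.0 0.095
49.5 [-0.0, -0.132, -0.02, -0.646, 0.0, -0.0] [-0.27  0.42  1.55 -0.71  1.   -0.08] 0.0 0.097
54.0 [0.0, -0.144, -0.027, -0.724, 0.0, -0.0] [-0.26  0.42  1.56 -0.81  1.   -0.01] 0.0 0.098
58.5 [-0.0, -0.155, -0.033, -0.803, 0.0, -0.0] [-0.24  0.42  1.58 -0.91  1.01  0.07] 0.0 0.1
62.5 [-0.0, -0.163, -0.04, -0.873, 0.0, -0.0] [-0.22  0.43  1.59 -1.    1.02  0.14] 0.0 0.089
66.0 [0.0, -0.169, -0.048, -0.934, 0.0, 0.0] [-0.22  0.44  1.59 -1.07  1.02  0.2 ] 0.0 0.079
69.0 [-0.0, -0.174, -0.054, -0.986, 0.0, -0.0] [-0.21  0.45  1.6  -1.14  1.03  0.25] 0.0 0.067
70.0 [0.0, -0.176, -0.056, -1.004, 0.0, 0.0] [-0.21  0.45  1.6  -1.16  1.04  0.26] 0.0 0.022
```

{"fn": "play_rows", "kwargs": {
  "plan": [
    [0,-0.01,0.002,-0.035,0,0,0.7],
    [0,-0.021,0.005,-0.078,0,0,0.7],
    [0,-0.034,0.007,-0.131,0,0,0.7],
    [0,-0.047,0.006,-0.192,0,0,0.7],
    [0,-0.062,0.006,-0.262,0,0,0.7],
    [0,-0.077,0.004,-0.332,0,0,0.7]
  ]
}}

```text
time_s: 5.25
tool_pos: [0.6741, -0.2746, 0.1]
tool_rot: [-1.903, 0.003, 0.148]
force: [0.0, -0.3, -5.3]
opening: 0.0737
```

```bash
python3 log.py; python3 - <<'E'
from h import *
im=imaging.read_camera('side')[20:240,240:480]
cv2.imwrite(f'pics/side3.png',cv2.resize(im,None,fx=2.5,fy=2.5,interpolation=cv2.INTER_CUBIC))
E
```

```text
5.25 [-0.364  0.481  1.487 -0.339  1.035 -0.358] [ 0.6741 -0.2746  0.1   ] F [ 0.  -0.3 -5.3] 0.0737
[[ 0.989  0.045 -0.14 ]
 [ 0.147 -0.323  0.935]
 [-0.003 -0.945 -0.326]]
```

View pics/side3.png

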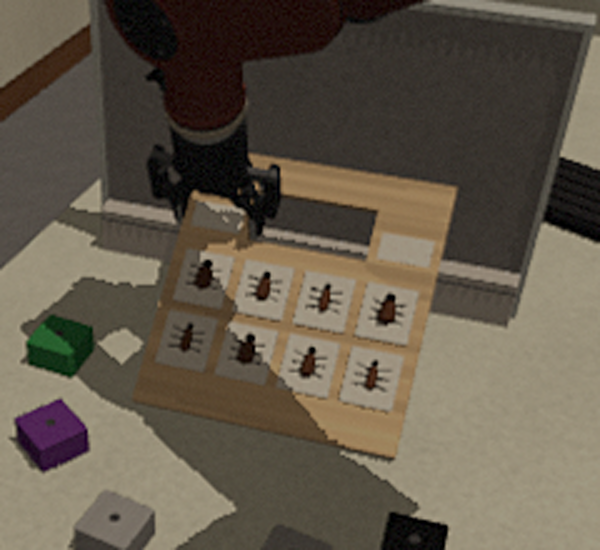

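```bash
cat > rel.py <<'E'
from board import *
import sys
def rel(start,ws):
    G=np.load('grasp.npy');Tb,xb=G[:,:3],G[:,3]
    f=lambda w:(lambda o,B:(o+B@xb,B@Tb))(*bpose(*w))
    x,T=f(start)
    for w in ws:print(w,[float(v) for v in np.round(delta(*f(w),x,T),3)])
E
python3 - <<'E'
from rel import *
way=np.array([(12.5,.296,0),(16,.298,.004),(20,.298,.006),(30,.284,.008),(45,.235,.008),(60,.172,.008),(70,.118,.006)])
w=lambda th:(float(th),*[float(np.interp(th,way[:,0],way[:,k])) for k in(1,2)])
rel(w(31.5),[w(t) for t in (36,40.5,45,49.5,54,58.5,62.5,66,69,70)]+[(70,.115,.003),(70,.113,0)])
E
```

```text
(36.0, 0.26439999999999997, 0.008) [-0.0, -0.012, -0.011, -0.078, 0.0, 0.0]
(40.5, 0.24969999999999998, 0.008) [-0.0, -0.024, -0.021, -0.157, 0.0, -0.0]
(45.0, 0.235, 0.008) [0.0, -0.035, -0.03, -0.236, 0.0, 0.0]
(49.5, 0.2161, 0.008) [-0.0, -0.045, -0.041, -0.314, 0.0, -0.0]
(54.0, 0.1972, 0.008) [-0.0, -0.054, -0.051, -0.393, 0.0, -0.0]
(58.5, 0.1783, 0.008) [-0.0, -0.062, -0.06, -0.471, 0.0, -0.0]
(62.5, 0.15849999999999997, 0.0075) [-0.0, -0.068, -0.069, -0.541, 0.0, -0.0]
(66.0, 0.1396, 0.0068000000000000005) [0.0, -0.071, -0.078, -0.602, 0.0, 0.0]
(69.0, 0.12339999999999998, 0.0062) [-0.0, -0.073, -0.086, -0.654, 0.0, -0.0]
(70.0, 0.118, 0.006) [0.0, -0.074, -0.088, -0.672, 0.0, 0.0]
(70, 0.115, 0.003) [-0.0, -0.07, -0.09, -0.672, 0.0, 0.0]
(70, 0.113, 0) [-0.0, -0.067, -0.091, -0.672, 0.0, 0.0]
```

{"fn": "play_rows", "kwargs": {
  "plan": [
    [0,-0.012,-0.011,-0.078,0,0,0.7],
    [0,-0.024,-0.021,-0.157,0,0,0.7],
    [0,-0.035,-0.03,-0.236,0,0,0.7],
    [0,-0.045,-0.041,-0.314,0,0,0.7],
    [0,-0.054,-0.051,-0.393,0,0,0.7],
    [0,-0.062,-0.06,-0.471,0,0,0.7],
    [0,-0.068,-0.069,-0.541,0,0,0.7],
    [0,-0.071,-0.078,-0.602,0,0,0.7],
    [0,-0.073,-0.086,-0.654,0,0,0.7],
    [0,-0.074,-0.088,-0.672,0,0,0.7],
    [0,-0.074,-0.088,-0.672,0,0,0.7]
  ]
}}

```text
time_s: 6.68
tool_pos: [0.6829, -0.3335, 0.1973]
tool_rot: [-2.571, 0.004, 0.147]
force: [-0.7, 0.8, -6.1]
opening: 0.0737
```

```bash
python3 log.py; python3 - <<'E'
from h import *
im=imaging.read_camera('side');cv2.imwrite(f'pics/side4r.png',im)
im=im[0:240,240:480]
cv2.imwrite(f'pics/side4.png',cv2.resize(im,None,fx=2.5,fy=2.5,interpolation=cv2.INTER_CUBIC))
cv2.imwrite('pics/top4.png',imaging.read_camera('top'))
E
```

```text
6.675 [-0.208  0.455  1.604 -1.163  1.035  0.265] [ 0.6829 -0.3335  0.1973] F [-0.7  0.8 -6.1] 0.0737
[[ 0.989  0.121 -0.083]
 [ 0.147 -0.833  0.534]
 [-0.004 -0.54  -0.841]]
```

View pics/side4.png

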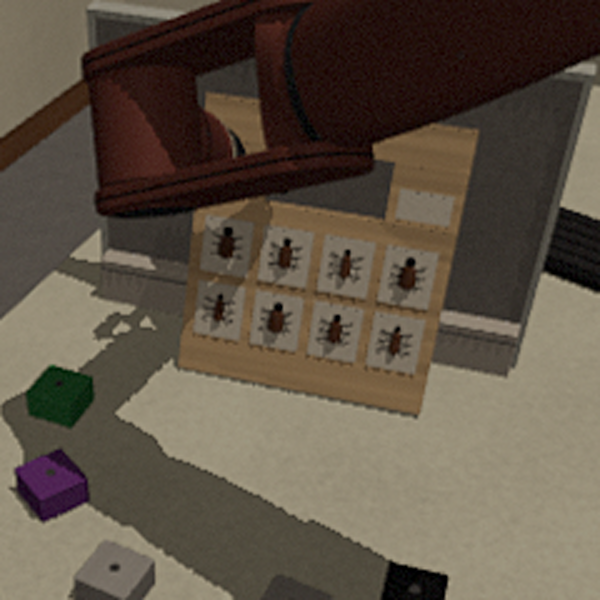

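View pics/top4.png

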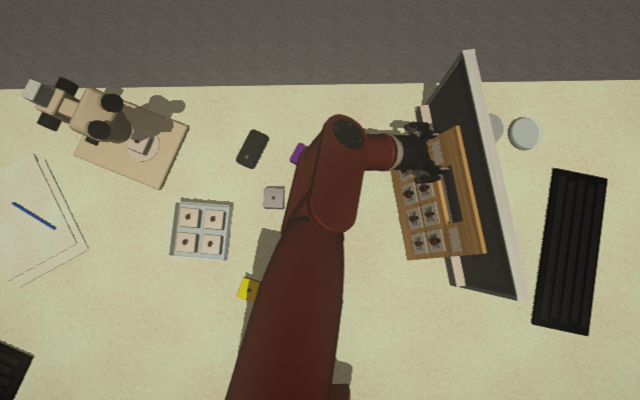

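```bash
python3 - <<'E'
from d import *
L=lambda p:np.round(np.array([(p-O)@ex,(p-O)@ey,p[2]]),4)
for uv in((311.8,146.2),(407.3,165.0)):print(L(onz('side',uv,.006)))
print('foot near tri',L(tri((408,259),(407.3,165))[0]))
print('topnear',*[L(onz('top',(485,250),z)) for z in(.285,.29)], tri((485,250),(240+477/2.5,128/2.5)), L(tri((485,250),(240+477/2.5,128/2.5))[0]))
print('topfar',*[L(onz('top',(458,127),z)) for z in(.285,.29)], L(tri((458,127),(240+207/2.5,94/2.5))[0]))
E
```

```text
[0.116  0.1318 0.006 ]
[-0.1595  0.1284  0.006 ]
foot near tri [-0.1597  0.1237  0.0022]
topnear [-0.155   0.0192  0.285 ] [-0.1547  0.0211  0.29  ] (array([ 0.44931527, -0.37537602,  0.28550652]), np.float64(0.0021231799408462293)) [-0.156   0.0193  0.2855]
topfar [0.1148 0.0206 0.285 ] [0.1135 0.0226 0.29  ] [0.1193 0.019  0.2796]
```

```bash
python3 - <<'E'
from rel import *
rel((70,.118,.006),[(70.2,.113,.004),(70.4,.109,.002),(70.5,.105,.0005),(70.5,.102,0),(70.5,.100,0)])
E
```

```text
(70.2, 0.113, 0.004) [-0.0, 0.004, -0.001, -0.004, -0.0, -0.0]
(70.4, 0.109, 0.002) [-0.0, 0.008, -0.001, -0.007, -0.0, -0.0]
(70.5, 0.105, 0.0005) [-0.0, 0.012, -0.002, -0.009, 0.0, 0.0]
(70.5, 0.102, 0) [-0.0, 0.015, -0.003, -0.009, 0.0, 0.0]
(70.5, 0.1, 0) [0.0, 0.016, -0.004, -0.009, 0.0, 0.0]
```

{"fn": "play_rows", "kwargs": {
  "plan": [
    [0,0.004,-0.001,-0.004,0,0,0.7],
    [0,0.008,-0.001,-0.007,0,0,0.7],
    [0,0.012,-0.002,-0.009,0,0,0.7],
    [0,0.0145,-0.003,-0.009,0,0,0.7],
    [0,0.016,-0.004,-0.009,0,0,0.7],
    [0,0.016,-0.004,-0.009,0,0,0.7]
  ]
}}

```text
time_s: 7.52
tool_pos: [0.6857, -0.3487, 0.1934]
tool_rot: [-2.581, 0.003, 0.148]
force: [-3.1, 6.2, 1.7]
opening: 0.0733
```

```bash
python3 log.py; python3 - <<'E'
from h import *
im=imaging.read_camera('side');cv2.imwrite(f'pics/side5r.png',im)
im=im[0:240,240:480]
cv2.imwrite(f'pics/side5.png',cv2.resize(im,None,fx=2.5,fy=2.5,interpolation=cv2.INTER_CUBIC))
im=imaging.read_camera('top')[90:290,370:540]
cv2.imwrite(f'pics/top5.png',cv2.resize(im,None,fx=3,fy=3,interpolation=cv2.INTER_CUBIC))
E
```

```text
7.525 [-0.228  0.471  1.596 -1.185  1.018  0.274] [ 0.6857 -0.3487  0.1934] F [-3.1  6.2  1.7] 0.0733
[[ 0.989  0.123 -0.081]
 [ 0.147 -0.838  0.525]
 [-0.003 -0.531 -0.847]]
```

View pics/top5.png

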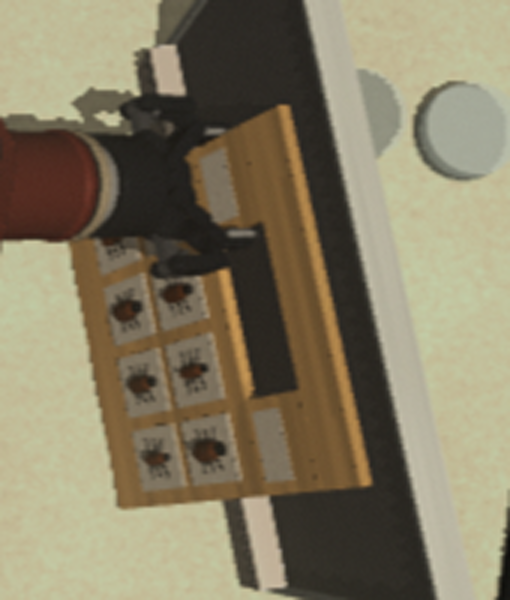

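View pics/side5.png

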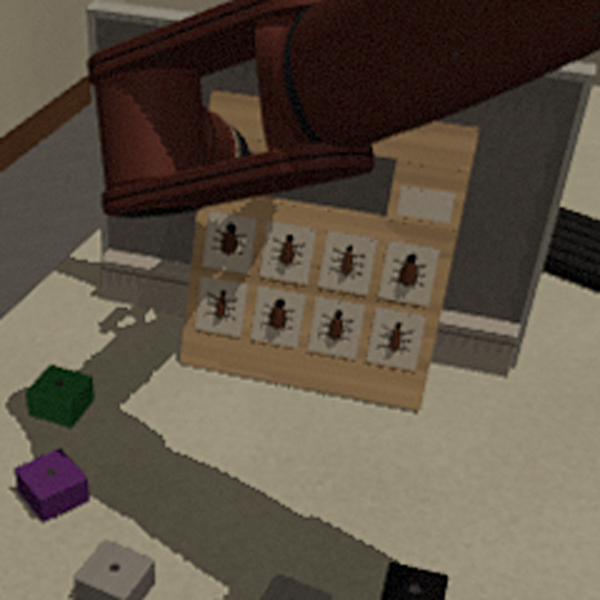

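```bash
python3 - <<'E'
from d import *
L=lambda p:np.round(np.array([(p-O)@ex,(p-O)@ey,p[2]]),4)
for uv in((240+181/2.5,363/2.5),(240+419/2.5,411.5/2.5)):print(L(onz('side',uv,.0035)))
t=lambda x,y:(370+x/3-.3,90+y/3-.3)
print('foot near',L(onz('top',t(119,507),.0035)))
for z in(.28,.285):print(L(onz('top',t(371,487),z)),L(onz('top',t(289,105),z)))
print(L(tri(t(371,487),(240+478/2.5,126/2.5))[0]))
x,T,s=cur();print(L(x))
E
```

```text
[0.1169 0.1237 0.0035]
[-0.1599  0.1234  0.0035]
foot near [-0.1599  0.1201  0.0035]
[-0.1623  0.0008  0.28  ] [0.1183 0.0003 0.28  ]
[-0.162   0.0028  0.285 ] [0.117  0.0024 0.285 ]
[-0.1597  0.001   0.2798]
[0.0817 0.011  0.1934]
```

{"fn": "play_rows", "kwargs": {
  "plan": [
    [0,0.0003,-0.0015,0,0,0,0.7],
    [0,0.0006,-0.003,0,0,0,0.7],
    [0,0.0009,-0.0045,0,0,0,0.7],
    [0,0.0012,-0.0057,0,0,0,0.7],
    [0,0.0012,-0.0057,0,0,0,0.7]
  ],
  "squeeze": 30
}}

```text
time_s: 8.25
tool_pos: [0.6857, -0.3488, 0.1933]
tool_rot: [-2.575, 0.004, 0.149]
force: [-4.4, 21.5, -3.3]
opening: 0.0732
```

```bash
python3 log.py; cat > look.py <<'E'
import sys
from h import *
n=sys.argv[1]
im=imaging.read_camera('side');cv2.imwrite(f'pics/side{n}r.png',im)
cv2.imwrite(f'pics/side{n}.png',cv2.resize(im[0:240,240:480],None,fx=2.5,fy=2.5,interpolation=cv2.INTER_CUBIC))
im=imaging.read_camera('top');cv2.imwrite(f'pics/top{n}r.png',im)
cv2.imwrite(f'pics/top{n}.png',cv2.resize(im[90:290,370:540],None,fx=3,fy=3,interpolation=cv2.INTER_CUBIC))
E
python3 look.py 6
```

```text
8.25 [-0.23   0.469  1.595 -1.177  1.015  0.264] [ 0.6857 -0.3488  0.1933] F [-4.4 21.5 -3.3] 0.0732
[[ 0.989  0.123 -0.083]
 [ 0.148 -0.835  0.531]
 [-0.004 -0.537 -0.844]]
```

View pics/top6.png

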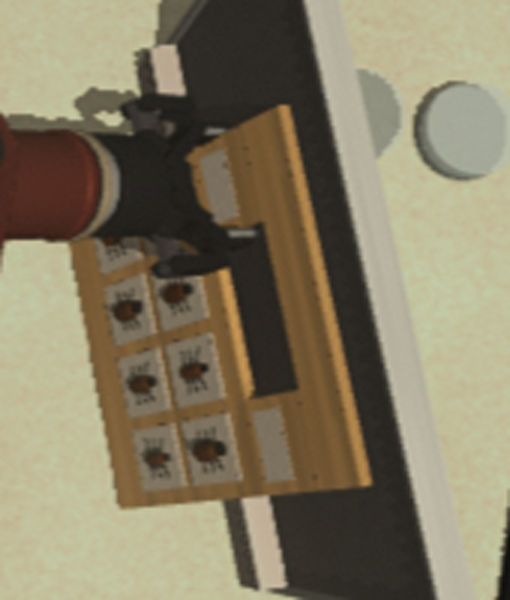

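View pics/side6.png

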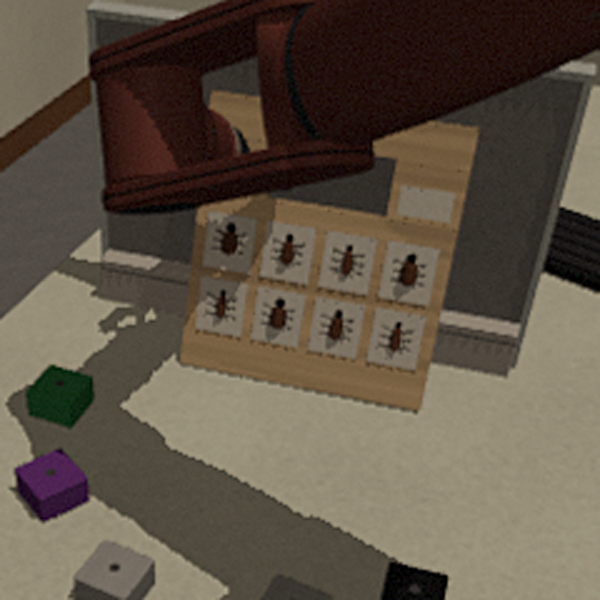

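{"fn": "play_rows", "kwargs": {
  "plan": [
    [0,0,0.0055,0,0,0,0.7],
    [0,-0.001,0.0055,0,0,0,1],
    [0,-0.001,0.0055,0,0,0,1],
    [0,-0.001,0.0055,0,0,0,1],
    [0,-0.03,0.0055,0,0,0,1],
    [0,-0.07,0.0055,0,0,0,1],
    [0,-0.12,0.0055,0,0,0,1],
    [0,-0.16,0.0055,0,0,0,1],
    [0,-0.16,0.0055,0,0,0,1]
  ]
}}

```text
time_s: 9.48
tool_pos: [0.6677, -0.2131, 0.2815]
tool_rot: [-2.583, -0.001, 0.152]
force: [-0.0, 0.5, -0.0]
opening: 0.0854
```

```bash
python3 log.py; python3 look.py 7; python3 - <<'E'
from d import *
x,T,s=cur()
for l in((-.021,.20,.20),(-.021,.165,.03),(-.021,.165,.008)):
    t=W(*l);q,e=ik(t,tool(0),s['joints']);print(l,delta(t,tool(0)),np.round(q,2),e)
E
```

```text
9.475 [-0.019  0.321  1.613 -1.082  1.242  0.232] [ 0.6677 -0.2131  0.2815] F [-0.   0.5 -0. ] 0.0854
[[ 0.989  0.129 -0.079]
 [ 0.151 -0.838  0.524]
 [ 0.001 -0.53  -0.848]]
(-0.021, 0.2, 0.2) [-0.1028 -0.0045  0.0956  1.0111  0.0027 -0.0018] [-0.44  0.15  1.67  0.    1.32 -0.59] 1.7013870522065833e-14
(-0.021, 0.165, 0.03) [-0.1024  0.1154  0.2211  1.0111  0.0027 -0.0018] [-0.49  0.38  1.73  0.    1.03 -0.64] 7.464334050300338e-15
(-0.021, 0.165, 0.008) [-0.1023  0.127   0.2397  1.0111  0.0027 -0.0018] [-0.49  0.42  1.74  0.    0.99 -0.64] 3.2227716175608824e-14
```

View pics/side7r.png

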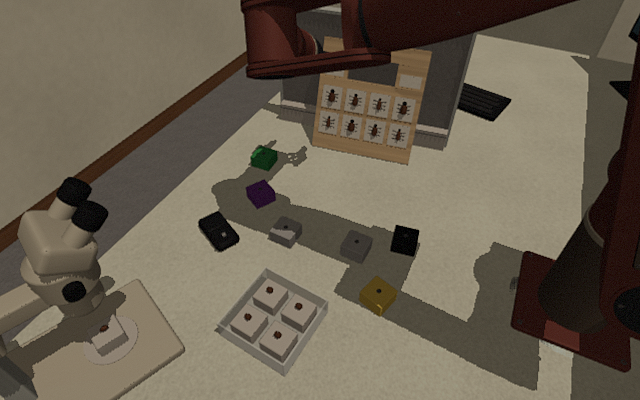

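View pics/top7.png

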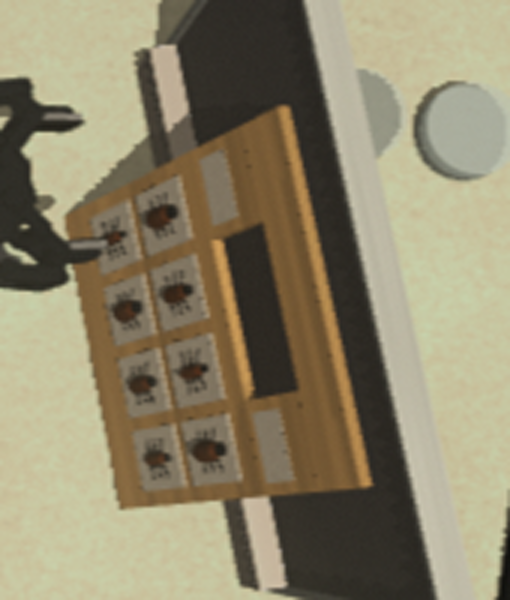

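{"fn": "play_rows", "kwargs": {
  "plan": [
    [-0.1028,-0.0045,0.0956,1.011,0.003,-0.002,1],
    [-0.1028,-0.0045,0.0956,1.011,0.003,-0.002,1],
    [-0.1028,-0.0045,0.0956,1.011,0.003,-0.002,1],
    [-0.1028,-0.0045,0.0956,1.011,0.003,-0.002,1],
    [-0.1028,-0.0045,0.0956,1.011,0.003,-0.002,1],
    [-0.1024,0.1154,0.2211,1.011,0.003,-0.002,1],
    [-0.1024,0.1154,0.2211,1.011,0.003,-0.002,1],
    [-0.1024,0.1154,0.2211,1.011,0.003,-0.002,1],
    [-0.1023,0.127,0.2397,1.011,0.003,-0.002,1],
    [-0.1023,0.127,0.2397,1.011,0.003,-0.002,1]
  ]
}}

```text
time_s: 10.82
tool_pos: [0.5578, -0.2118, 0.0039]
tool_rot: [-1.567, 0.006, 0.144]
force: [0.1, 0.3, 0.1]
opening: 0.085
```

```bash
python3 log.py; python3 - <<'E'
from d import *
L=lambda p:np.round(np.array([(p-O)@ex,(p-O)@ey,p[2]]),4)
t=lambda x,y:(370+x/3-.3,90+y/3-.3)
print('foot near,far',L(onz('top',t(121,508),.0035)),L(onz('top',t(67,214),.0035)))
for z in(.28,.285):print(L(onz('top',t(371,487),z)),L(onz('top',t(289,105),z)))
s=cv2.imread('pics/side7r.png');cv2.imwrite('pics/s7c.png',cv2.resize(s[100:180,290:450],None,fx=5,fy=5,interpolation=cv2.INTER_CUBIC))
x,T,_=cur();print(L(x))
E
```

```text
10.825 [-4.95e-01  4.22e-01  1.74e+00 -1.00e-03  9.87e-01 -6.38e-01] [ 0.5578 -0.2118  0.0039] F [0.1 0.3 0.1] 0.085
[[ 0.99  -0.007 -0.144]
 [ 0.144  0.003  0.99 ]
 [-0.006 -1.     0.004]]
foot near,far [-0.1611  0.1184  0.0035] [0.1196 0.1167 0.0035]
[-0.1623  0.0008  0.28  ] [0.1183 0.0003 0.28  ]
[-0.162   0.0028  0.285 ] [0.117  0.0024 0.285 ]
[-0.0247  0.1651  0.0039]
```

View pics/s7c.png

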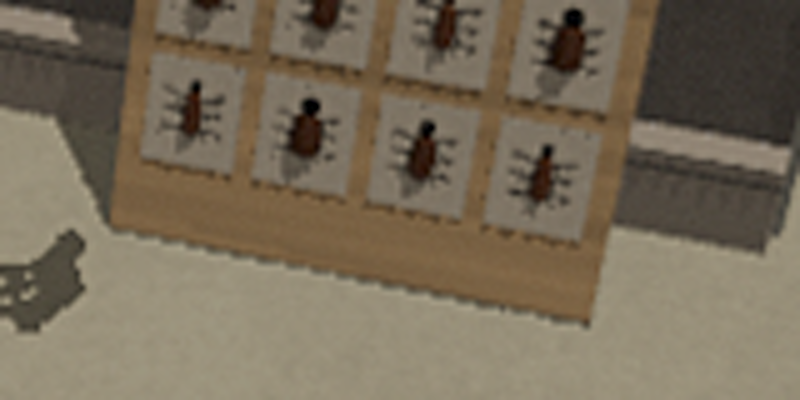

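{"fn": "play_rows", "kwargs": {
  "plan": [
    [0,0,-0.02,0,0,0,1],
    [0,0,-0.03,0,0,0,1],
    [0,0,-0.037,0,0,0,1],
    [0,0,-0.042,0,0,0,1],
    [0,0,-0.046,0,0,0,1],
    [0,0,-0.05,0,0,0,1],
    [0,0,-0.05,0,0,0,1]
  ]
}}

```text
time_s: 11.7
tool_pos: [0.5685, -0.2596, 0.008]
tool_rot: [-1.568, 0.001, 0.147]
force: [-1.0, 7.9, 6.4]
opening: 0.0856
```

```bash
python3 log.py; python3 look.py 8; python3 - <<'E'
from d import *
L=lambda p:np.round(np.array([(p-O)@ex,(p-O)@ey,p[2]]),4)
s=cv2.imread('pics/side8r.png');cv2.imwrite('pics/s8c.png',cv2.resize(s[20:180,290:450],None,fx=4,fy=3.5,interpolation=cv2.INTER_CUBIC))
x,T,_=cur();print(L(x))
E
```

```text
11.7 [-0.555  0.468  1.666  0.002  1.01  -0.703] [ 0.5685 -0.2596  0.008 ] F [-1.   7.9  6.4] 0.0856
[[ 0.989 -0.001 -0.146]
 [ 0.146  0.003  0.989]
 [-0.001 -1.     0.003]]
[-0.0212  0.1163  0.0079]
```

View pics/s8c.png

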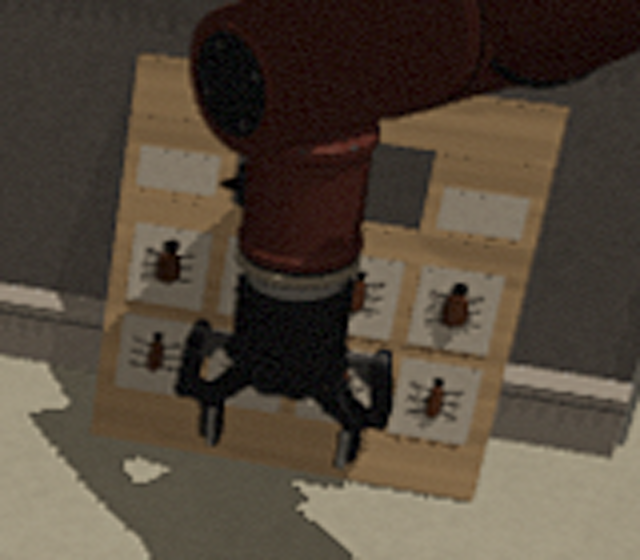

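```bash
python3 - <<'E'
from d import *
L=lambda p:np.round(np.array([(p-O)@ex,(p-O)@ey,p[2]]),4)
for uv in((312.1,144.7),(407.7,164.3),(312.8,143.2),(408.1,162.7)):print(L(onz('side',uv,.0035)))
t=cv2.imread('pics/top8r.png');cv2.imwrite('pics/t8c.png',cv2.resize(t[110:280,370:540],None,fx=3.5,fy=3.5,interpolation=cv2.INTER_CUBIC))
E
```

```text
[0.1185 0.1218 0.0035]
[-0.16    0.122   0.0035]
[0.1188 0.1144 0.0035]
[-0.1599  0.1148  0.0035]
```

View pics/t8c.png

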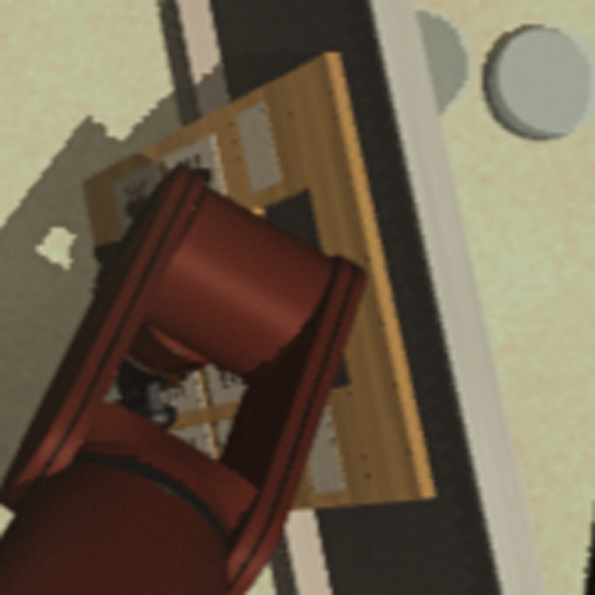

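{"fn": "play_rows", "kwargs": {
  "plan": [
    [0,0,-0.003,0,0,0,1],
    [0,0,-0.006,0,0,0,1],
    [0,0,-0.0085,0,0,0,1],
    [0,0,-0.0085,0,0,0,1]
  ]
}}

```text
time_s: 12.3
tool_pos: [0.5697, -0.2678, 0.0079]
tool_rot: [-1.568, 0.001, 0.147]
force: [-1.2, 8.6, 6.3]
opening: 0.0856
```

```bash
python3 log.py; python3 look.py 9; python3 - <<'E'
from d import *
L=lambda p:np.round(np.array([(p-O)@ex,(p-O)@ey,p[2]]),4)
s=cv2.imread('pics/side9r.png');cv2.imwrite('pics/s9c.png',cv2.resize(s[100:180,290:450],None,fx=5,fy=5,interpolation=cv2.INTER_CUBIC))
x,T,_=cur();print(L(x))
E
```

```text
12.3 [-0.566  0.477  1.653  0.002  1.014 -0.714] [ 0.5697 -0.2678  0.0079] F [-1.2  8.6  6.3] 0.0856
[[ 0.989 -0.001 -0.146]
 [ 0.146  0.003  0.989]
 [-0.001 -1.     0.003]]
[-0.0211  0.108   0.0079]
```

View pics/s9c.png

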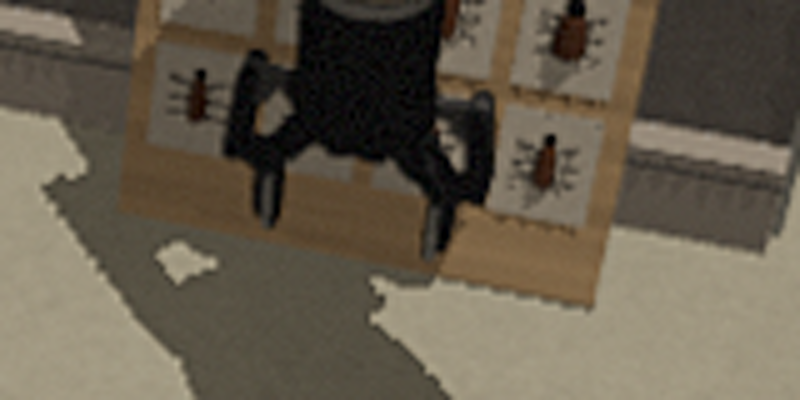

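{"fn": "play_rows", "kwargs": {
  "plan": [
    [0,0,0.02,0,0,0,1],
    [0,-0.02,0.05,0,0,0,1],
    [0,-0.1,0.1,0,0,0,1],
    [0,-0.14,0.15,0,0,0,1],
    [0,-0.14,0.2,0,0,0,1],
    [0,-0.14,0.25,0,0,0,1],
    [0,-0.14,0.3,0,0,0,1]
  ]
}}

```text
time_s: 13.28
tool_pos: [0.5251, 0.0296, 0.148]
tool_rot: [-1.571, -0.001, 0.147]
force: [0.4, -0.2, -0.3]
opening: 0.0854
```

```bash
python3 log.py; python3 - <<'E'
from d import *
im=cv2.imread('pics/top0.png')
for (u,v) in((273.6,197.5),(285.6,256.4)):
    x0,y0=int(u)-18,int(v)-18
    c=im[y0:y0+36,x0:x0+36].astype(int)
    ref=np.median(im[int(v)-6:int(v)+7,int(u)-6:int(u)+7].reshape(-1,3),0)
    m=(np.abs(c-ref).max(2)<22).astype('uint8')
    m=cv2.morphologyEx(cv2.morphologyEx(m,cv2.MORPH_OPEN,np.ones((2,2))),cv2.MORPH_CLOSE,np.ones((4,4)))
    cs,_=cv2.findContours(m,cv2.RETR_EXTERNAL,cv2.CHAIN_APPROX_NONE);k=max(cs,key=cv2.contourArea)
    r=cv2.minAreaRect(k);bp=cv2.boxPoints(r)+[x0,y0]
    P=np.array([onz('top',q,.035) for q in bp]);d=P[1]-P[0]
    print(ref,r,P.mean(0).round(4),[np.linalg.norm(P[i]-P[i-1]).round(4) for i in range(4)],np.degrees(np.arctan2(d[1],d[0])))
a=cv2.resize(im[170:285,245:315],None,fx=5,fy=5,interpolation=cv2.INTER_CUBIC)
s=cv2.imread('pics/side0.png');b=cv2.resize(s[200:280,255:385],None,fx=4,fy=4,interpolation=cv2.INTER_CUBIC)
cv2.imwrite('pics/blk.png',a);cv2.imwrite('pics/blks.png',b)
E
```

```text
13.275 [-0.094  0.06   1.867 -0.     1.214 -0.241] [0.5251 0.0296 0.148 ] F [ 0.4 -0.2 -0.3] 0.0854
[[ 0.989  0.001 -0.146]
 [ 0.146 -0.     0.989]
 [ 0.001 -1.    -0.   ]]
[116. 129. 137.] ((19.0, 20.5), (19.0, 20.0), 90.0) [0.5977 0.0953 0.035 ] [np.float64(0.0527), np.float64(0.0552), np.float64(0.0527), np.float64(0.0549)] -90.87665761086053
[126. 139. 147.] ((19.323078155517578, 20.684616088867188), (20.357498168945312, 20.412967681884766), 3.1798300743103027) [0.4361 0.0621 0.035 ] [np.float64(0.0548), np.float64(0.0546), np.float64(0.0552), np.float64(0.0545)] -3.2779226258762284
```

View pics/blk.png

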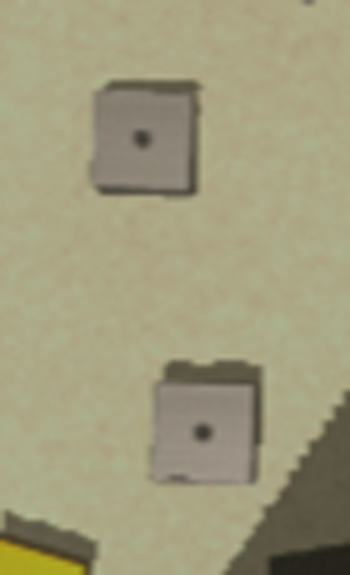

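View pics/blks.png

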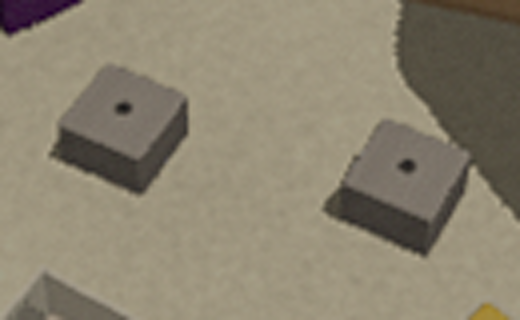

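{"fn": "play_rows", "kwargs": {
  "plan": [
    [0.088,0.01,0.0547,0,0.18,0,1],
    [0.088,0.03,0.0547,0,0.18,0,1],
    [0.088,0.07,0.0547,0,0.18,0,1],
    [0.088,0.11,0.0547,0,0.18,0,1],
    [0.088,0.142,0.0547,0,0.18,0,1],
    [0.088,0.142,0.0547,0,0.18,0,1]
  ]
}}

```text
time_s: 14.02
tool_pos: [0.6012, 0.0943, 0.002]
tool_rot: [-1.571, 0.008, -0.034]
force: [-0.8, 0.2, -0.3]
opening: 0.0852
```

```bash
python3 log.py; python3 - <<'E'
from h import *
for n in('side','top'):
    im=imaging.read_camera(n);cv2.imwrite(f'pics/{n}10.png',im)
im=cv2.imread('pics/side10.png');cv2.imwrite('pics/s10c.png',cv2.resize(im[100:290,200:460],None,fx=3,fy=3,interpolation=cv2.INTER_CUBIC))
E
```

```text
14.025 [ 0.026  0.448  1.707 -0.     0.994  0.06 ] [0.6012 0.0943 0.002 ] F [-0.8  0.2 -0.3] 0.0852
[[ 0.999 -0.008  0.034]
 [-0.034 -0.     0.999]
 [-0.008 -1.    -0.001]]
```

View pics/s10c.png

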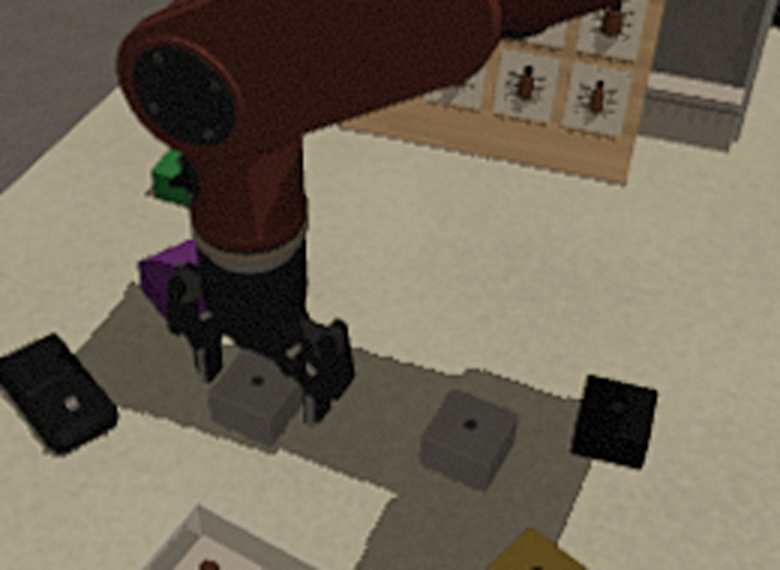

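View pics/top10.png

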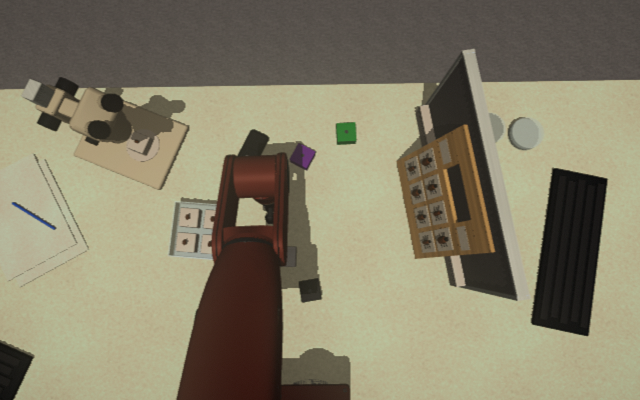

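{"fn": "play_rows", "kwargs": {
  "plan": [
    [0,-0.003,0,0,0,0,0.4],
    [0,-0.003,0,0,0,0,0.4],
    [0,-0.003,0,0,0,0,0.4],
    [0,-0.003,0,0,0,0,0.4],
    [0,-0.003,0,0,0,0,0.4],
    [0,-0.03,0,0,0,0,0.4],
    [0,-0.08,0,0,0,0,0.4],
    [0,-0.08,0,0,0,0,0.4]
  ],
  "squeeze": 60
}}

```text
time_s: 15.12
tool_pos: [0.6086, 0.0938, 0.09]
tool_rot: [-1.57, -0.008, -0.034]
force: [0.9, -0.8, -7.4]
opening: 0.0539
```

```bash
python3 log.py; python3 - <<'E'
from d import *
x,T,s=cur()
x=x.copy()
for l in((.085,.20,.085),(.085,.155,.02),(.085,.137,.009)):
    t=W(*l);q,e=ik(t,tool(0),s['joints']);print(l,t.round(3),delta(t,tool(0)),np.round(q,2),e)
f,sd=imaging.read_camera('top'),imaging.read_camera('side')
cv2.imwrite('pics/s11.png',cv2.resize(sd[100:290,200:460],None,fx=3,fy=3,interpolation=cv2.INTER_CUBIC))
cv2.imwrite('pics/t11.png',cv2.resize(f[90:290,230:540],None,fx=2.5,fy=2.5,interpolation=cv2.INTER_CUBIC))
cv2.imwrite('pics/t11r.png',f)
E
```

```text
15.125 [ 0.025  0.328  1.675 -0.     1.13   0.059] [0.6086 0.0938 0.09  ] F [ 0.9 -0.8 -7.4] 0.0539
[[ 0.999  0.008  0.034]
 [-0.034  0.     0.999]
 [ 0.008 -1.     0.   ]]
(0.085, 0.2, 0.085) [ 0.661 -0.161  0.085] [ 0.0613  0.0054 -0.253   0.0003 -0.1817  0.0084] [-0.35  0.48  1.48  0.    1.18 -0.5 ] 2.990165941609631e-12
(0.085, 0.155, 0.02) [ 0.668 -0.206  0.02 ] [ 0.0689  0.0704 -0.2973  0.0003 -0.1817  0.0084] [-0.41  0.6   1.45  0.    1.09 -0.56] 3.678082752407182e-10
(0.085, 0.137, 0.009) [ 0.67  -0.223  0.009] [ 7.200e-02  8.140e-02 -3.150e-01  3.000e-04 -1.817e-01  8.400e-03] [-0.43  0.63  1.43  0.    1.09 -0.58] 2.0263447136267522e-09
```

View pics/s11.png

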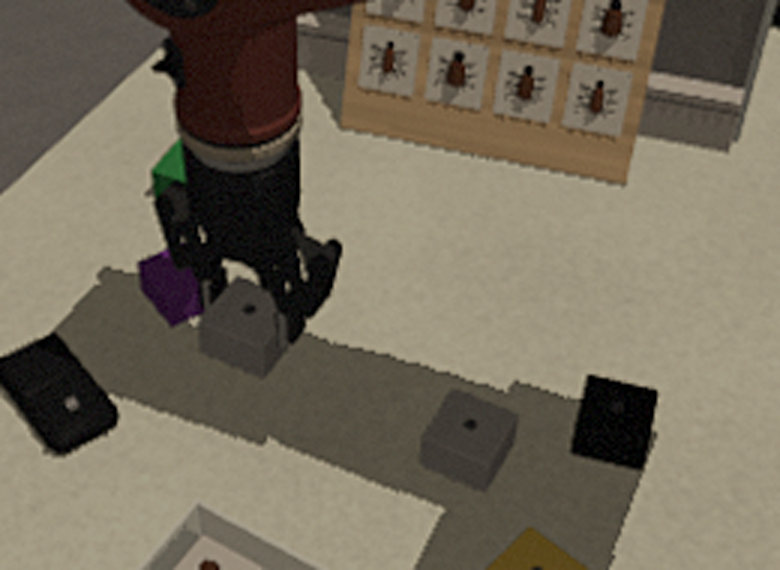

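View pics/t11.png

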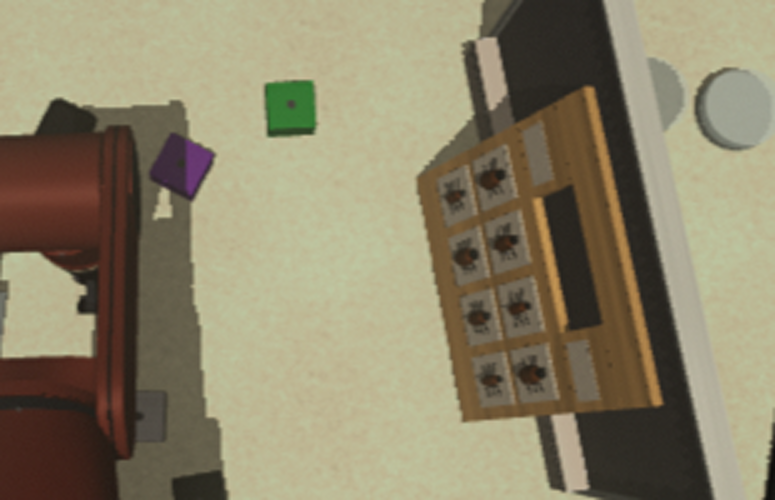

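```bash
python3 - <<'E'
from d import *
L=lambda p:np.round(np.array([(p-O)@ex,(p-O)@ey,p[2]]),4)
print('held dot',onz('side',(283.1,202.9),.1165))
t=lambda x,y:(230+x/2.5-.3,90+y/2.5-.3)
print(L(onz('top',t(418,177),.0035)),L(onz('top',t(463,421),.0035)))
print(L(onz('top',t(589,87),.284)),L(onz('top',t(661,405),.284)))
s=lambda x,y:(200+x/3-.3,100+y/3-.3)
print(L(onz('side',s(343,127),.0035)),L(onz('side',s(625,185),.0035)))
print(L(tri(t(418,177),s(343,127))[0]),L(tri(t(463,421),s(625,185))[0]))
E
```

```text
held dot [0.60352516 0.10403128 0.1165    ]
[0.1189 0.1027 0.0035] [-0.1607  0.1046  0.0035]
[0.118  0.0034 0.284 ] [-0.1616  0.0008  0.284 ]
[0.1171 0.1079 0.0035] [-0.1588  0.1091  0.0035]
[ 0.1196  0.1014 -0.0017] [-0.1598  0.1038 -0.0006]
```

{"fn": "play_rows", "kwargs": {
  "plan": [
    [0.0613,0.0054,-0.253,0,-0.1817,0.004,0.4],
    [0.0613,0.0054,-0.253,0,-0.1817,0.004,0.4],
    [0.0613,0.0054,-0.253,0,-0.1817,0.004,0.4],
    [0.0613,0.0054,-0.253,0,-0.1817,0.004,0.4],
    [0.0613,0.0054,-0.253,0,-0.1817,0.004,0.4],
    [0.0689,0.04,-0.297,0,-0.1817,0.004,0.4],
    [0.0689,0.07,-0.303,0,-0.1817,0.004,0.4],
    [0.0705,0.0785,-0.307,0,-0.1817,0.004,0.4],
    [0.0705,0.0785,-0.307,0,-0.1817,0.004,0.4]
  ]
}}

```text
time_s: 16.35
tool_pos: [0.6633, -0.2143, 0.0091]
tool_rot: [-1.567, 0.009, 0.148]
force: [-16.8, 6.2, 23.3]
opening: 0.0537
```

```bash
python3 log.py; cat > loc.py <<'E'
from d import *
L=lambda p:np.round(np.array([(p-O)@ex,(p-O)@ey,p[2]]),4)
x,T,s=cur();print(L(x),'F_ey',np.array(s['force'])@ey,s['force'])
E
python3 loc.py; python3 - <<'E'
from h import *
sd=imaging.read_camera('side')
cv2.imwrite('pics/s12.png',cv2.resize(sd[60:190,280:450],None,fx=4,fy=4,interpolation=cv2.INTER_CUBIC))
E
```

```text
16.35 [-0.424  0.615  1.446 -0.003  1.09  -0.571] [ 0.6633 -0.2143  0.0091] F [-16.8   6.2  23.3] 0.0537
[[ 0.989 -0.01  -0.148]
 [ 0.148  0.002  0.989]
 [-0.009 -1.     0.003]]
[0.0793 0.1471 0.0091] F_ey 8.59069014687694 [-16.83086318   6.18459451  23.3198564 ]
```

View pics/s12.png

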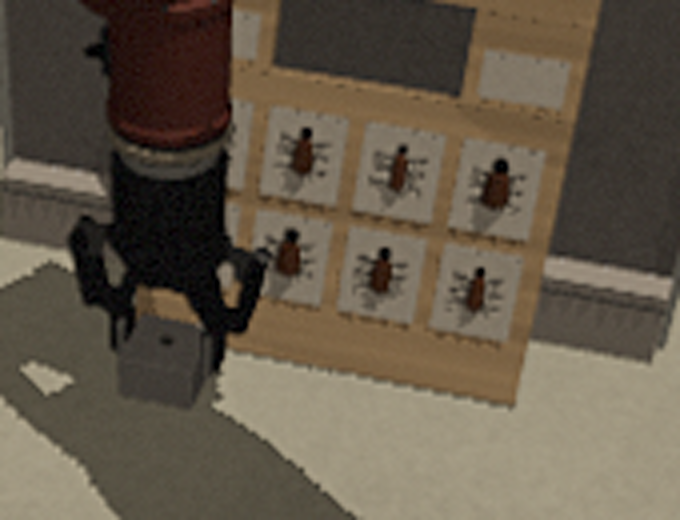

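{"fn": "play_rows", "kwargs": {
  "plan": [
    [0,-0.0025,-0.003,0,0,0,0.4],
    [0.001,-0.0025,-0.008,0,0,0,0.4],
    [0.002,-0.0025,-0.012,0,0,0,0.4],
    [0.002,-0.0025,-0.012,0,0,0,0.4]
  ]
}}

```text
time_s: 16.9
tool_pos: [0.6685, -0.225, 0.009]
tool_rot: [-1.568, 0.006, 0.148]
force: [-2.7, 4.1, 5.5]
opening: 0.054
```

```bash
python3 log.py;python3 loc.py; python3 - <<'E'
from h import *
sd=imaging.read_camera('side')
cv2.imwrite('pics/s13.png',cv2.resize(sd[60:190,280:450],None,fx=4,fy=4,interpolation=cv2.INTER_CUBIC))
E
```

```text
16.9 [-4.360e-01  6.300e-01  1.424e+00 -1.000e-03  1.094e+00 -5.840e-01] [ 0.6685 -0.225   0.009 ] F [-2.7  4.1  5.5] 0.054
[[ 0.989 -0.006 -0.148]
 [ 0.148  0.002  0.989]
 [-0.006 -1.     0.003]]
[0.0829 0.1358 0.009 ] F_ey 4.42326532649448 [-2.71799932  4.06802601  5.53753562]
```

View pics/s13.png

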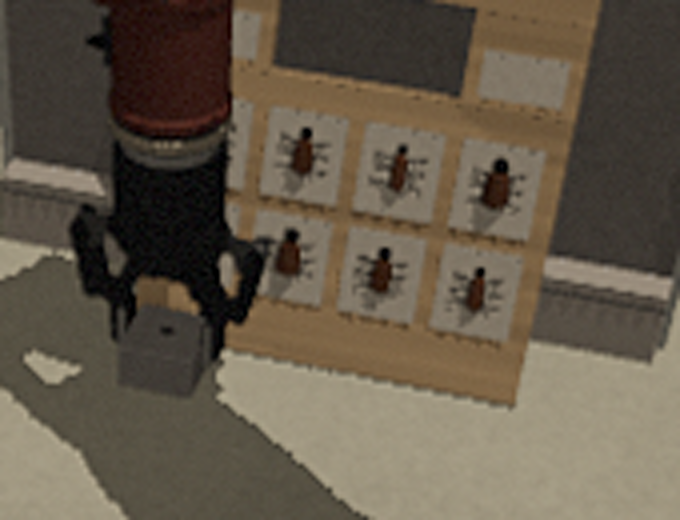

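{"fn": "play_rows", "kwargs": {
  "plan": [
    [0,-0.0005,-0.0015,0,0,0,0.4],
    [0,-0.0005,-0.003,0,0,0,0.4],
    [0,-0.0005,-0.004,0,0,0,0.4]
  ]
}}

```text
time_s: 17.32
tool_pos: [0.6691, -0.2283, 0.0091]
tool_rot: [-1.567, 0.006, 0.148]
force: [-0.6, 7.0, 3.8]
opening: 0.0539
```

```bash
python3 loc.py
```

```text
[0.083  0.1325 0.0091] F_ey 7.025452845865058 [-0.60231454  7.01307559  3.78222712]
```

{"fn": "play_rows", "kwargs": {
  "plan": [
    [0,0,-0.0015,0,0,0,0.4],
    [0,0,-0.0025,0,0,0,0.4]
  ]
}}

```text
time_s: 17.58
tool_pos: [0.6695, -0.2307, 0.0091]
tool_rot: [-1.567, 0.006, 0.149]
force: [-1.2, 6.8, 4.4]
opening: 0.0536
```

```bash
python3 loc.py; python3 - <<'E'
from h import *
sd=imaging.read_camera('side')
cv2.imwrite('pics/s14.png',cv2.resize(sd[60:190,280:450],None,fx=4,fy=4,interpolation=cv2.INTER_CUBIC))
E
```

```text
[0.083  0.13   0.0091] F_ey 6.881686588609779 [-1.22265031  6.7755751   4.4394082 ]
```

View pics/s14.png

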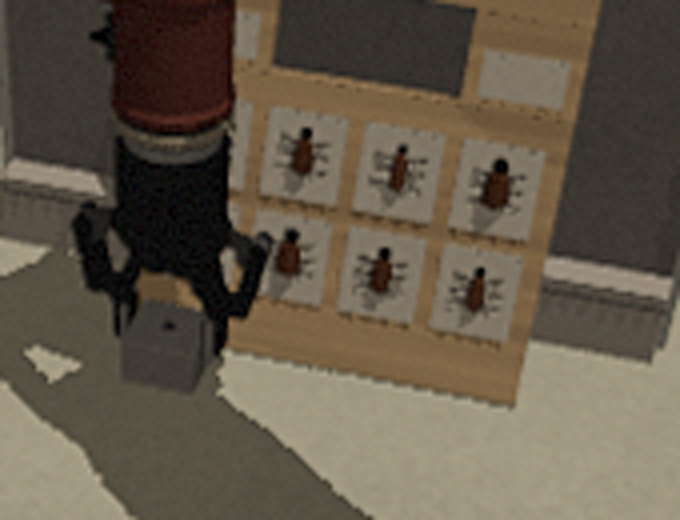

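{"fn": "play_rows", "kwargs": {
  "plan": [
    [0,0,-0.001,0,0,0,0.4],
    [0,0,-0.0005,0,0,0,1],
    [0,0,0,0,0,0,1],
    [0,0,0,0,0,0,1],
    [0,-0.03,0,0,0,0,1],
    [0,-0.08,0.02,0,0,0,1],
    [0,-0.14,0.08,0,0,0,1],
    [0,-0.14,0.14,0,0,0,1],
    [-0.05,-0.14,0.2,0,0,0,1]
  ]
}}

```text
time_s: 18.75
tool_pos: [0.6117, -0.0616, 0.1517]
tool_rot: [-1.572, -0.001, 0.148]
force: [-0.3, 1.1, 0.7]
opening: 0.0857
```

```bash
python3 log.py; cat > look2.py <<'E'
import sys
from h import *
n=sys.argv[1]
sd=imaging.read_camera('side');tp=imaging.read_camera('top')
cv2.imwrite(f'pics/s{n}r.png',sd);cv2.imwrite(f'pics/t{n}r.png',tp)
cv2.imwrite(f'pics/s{n}.png',cv2.resize(sd[60:190,280:450],None,fx=4,fy=4,interpolation=cv2.INTER_CUBIC))
cv2.imwrite(f'pics/t{n}.png',cv2.resize(tp[110:290,360:520],None,fx=3.3,fy=3.3,interpolation=cv2.INTER_CUBIC))
E
python3 look2.py 15
```

```text
18.75 [-2.280e-01  2.620e-01  1.631e+00 -1.000e-03  1.248e+00 -3.760e-01] [ 0.6117 -0.0616  0.1517] F [-0.3  1.1  0.7] 0.0857
[[ 0.989  0.001 -0.148]
 [ 0.148 -0.001  0.989]
 [ 0.001 -1.    -0.001]]
```

View pics/s15.png

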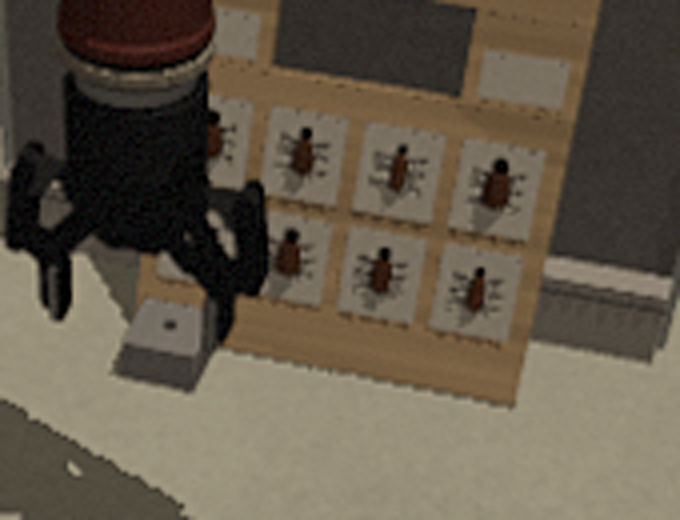

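View pics/t15.png

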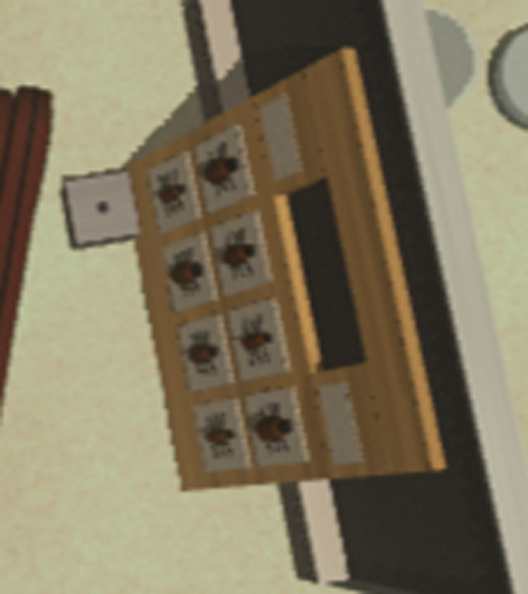

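```bash
cat > m.py <<'E'
from d import *
L=lambda p:np.round(np.array([(p-O)@ex,(p-O)@ey,p[2]]),4)
t=lambda x,y:(360+x/3.3-.35,110+y/3.3-.35)
s=lambda x,y:(280+x/4-.37,60+y/4-.37)
E
python3 - <<'E'
from m import *
print('dot',L(onz('top',t(102,207),.035)),L(onz('side',s(171,325),.035)))
for p in((62,178),(130,168),(140,238),(75,248)):print(L(onz('top',t(*p),.035)))
print('foot',L(onz('top',t(130,162),.0035)),L(onz('top',t(183,490),.0035)),L(onz('side',s(513,405),.0035)))
print('top',L(onz('top',t(348,47),.284)),L(onz('top',t(443,468),.284)))
E
```

```text
dot [0.0825 0.1332 0.035 ] [0.0836 0.1348 0.035 ]
[0.1124 0.1619 0.035 ]
[0.1115 0.1039 0.035 ]
[0.0514 0.1067 0.035 ]
[0.0519 0.1619 0.035 ]
foot [0.123  0.0957 0.0035] [-0.1609  0.1041  0.0035] [-0.1581  0.1071  0.0035]
top [0.1194 0.0036 0.284 ] [-0.1611  0.0011  0.284 ]
```

```bash
python3 - <<'E'
from m import *
for u in((310,290),(299,281),(319,279),(250,290),(260,278)):print(u,onz('top',u,.035).round(3))
im=cv2.imread('pics/t15r.png')
cv2.imwrite('pics/t15n.png',cv2.resize(im[180:310,230:330],None,fx=4,fy=4,interpolation=cv2.INTER_CUBIC))
yn=np.radians(-3);T=np.c_[[np.cos(yn),np.sin(yn),0],[0,0,-1],[-np.sin(yn)*1,np.cos(yn),0]]
T[:,2]=np.cross(T[:,0],T[:,1])
x,_,s=cur()
for z in(.12,.008):
    tt=np.array([.443,.065,z]);print(delta(tt,T),ik(tt,T,s['joints']))
E
```

```text
(310, 290) [ 0.352 -0.001  0.035]
(299, 281) [0.376 0.028 0.035]
(319, 279) [ 0.381 -0.025  0.035]
(250, 290) [0.354 0.16  0.035]
(260, 278) [0.386 0.133 0.035]
[-0.1411  0.0294  0.1461 -0.0028  0.2041 -0.0107] (array([-3.07746125e-02, -9.82800931e-02,  2.07998709e+00, -3.17889692e-10,
        1.15988566e+00,  2.15852652e-02]), np.float64(1.0341521243989764e-09))
[-0.14    0.1414  0.1457 -0.0028  0.2041 -0.0107] (array([-3.07746131e-02,  1.01352436e-01,  2.13316546e+00, -1.78620019e-14,
        9.07074759e-01,  2.15852645e-02]), np.float64(2.700431730310405e-14))
```

View pics/t15n.png

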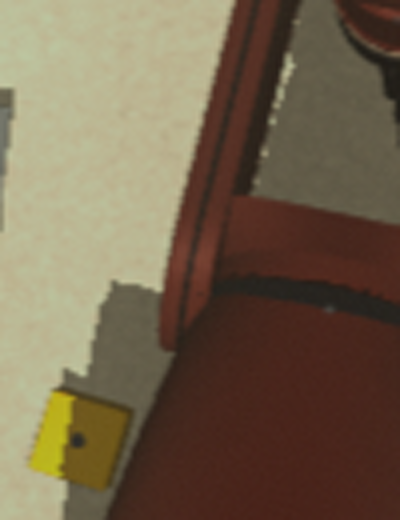

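{"fn": "play_rows", "kwargs": {
  "plan": [
    [-0.141,0.01,0.146,-0.003,0.204,-0.005,1],
    [-0.141,0.01,0.146,-0.003,0.204,-0.005,1],
    [-0.141,0.01,0.146,-0.003,0.204,-0.005,1],
    [-0.141,0.03,0.146,-0.003,0.204,-0.005,1],
    [-0.14,0.07,0.146,-0.003,0.204,-0.005,1],
    [-0.14,0.07,0.146,-0.003,0.204,-0.005,1]
  ]
}}

```text
time_s: 19.6
tool_pos: [0.4473, 0.0604, 0.0776]
tool_rot: [-1.574, 0.005, -0.056]
force: [0.0, -0.1, 0.4]
opening: 0.0852
```

```bash
python3 log.py; python3 look2.py 16; python3 - <<'E'
from m import *
im=cv2.imread('pics/s16r.png');cv2.imwrite('pics/s16c.png',cv2.resize(im[180:290,290:440],None,fx=4,fy=4,interpolation=cv2.INTER_CUBIC))
yn=np.radians(-3);T=tool(0);T=Ro.from_euler('z',yn-yaw).as_matrix()@T
print(delta(np.array([.443,.065,.007]),T))
E
```

```text
19.6 [-0.038 -0.018  2.095 -0.004  1.07   0.02 ] [0.4473 0.0604 0.0776] F [ 0.  -0.1  0.4] 0.0852
[[ 0.998 -0.005  0.056]
 [-0.056 -0.003  0.998]
 [-0.005 -1.    -0.003]]
[-0.0075  0.0735  0.0046  0.0032 -0.0046  0.0006]
```

View pics/s16c.png

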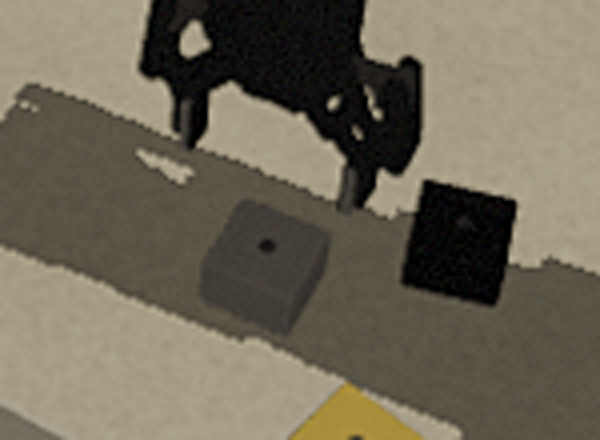

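{"fn": "play_rows", "kwargs": {
  "plan": [
    [-0.004,0.03,0.0046,0.003,-0.004,0,1],
    [-0.005,0.055,0.0046,0.003,-0.004,0,1],
    [-0.005,0.071,0.0046,0.003,-0.004,0,1],
    [-0.005,0.071,0.0046,0.003,-0.004,0,1],
    [-0.005,0.069,0.0046,0.003,-0.004,0,0.4],
    [-0.005,0.069,0.0046,0.003,-0.004,0,0.4],
    [-0.005,0.069,0.0046,0.003,-0.004,0,0.4],
    [-0.005,0.069,0.0046,0.003,-0.004,0,0.4],
    [-0.005,0.069,0.0046,0.003,-0.004,0,0.4]
  ],
  "squeeze": 60
}}

```text
time_s: 20.82
tool_pos: [0.4455, 0.0652, 0.0123]
tool_rot: [-1.571, -0.001, -0.052]
force: [-4.3, -0.3, 7.0]
opening: 0.0537
```

```bash
python3 log.py; python3 look2.py 17; python3 - <<'E'
from m import *
im=cv2.imread('pics/s17r.png');cv2.imwrite('pics/s17c.png',cv2.resize(im[180:290,290:440],None,fx=4,fy=4,interpolation=cv2.INTER_CUBIC))
x,T,s=cur()
for l in((-.126,.25,.09),(-.126,.17,.03),(-.126,.15,x[2]+.001)):
    t=W(*l);q,e=ik(t,tool(0),s['joints']);print(l,t.round(3),delta(t,tool(0)),np.round(q,2),e)
E
```

```text
20.825 [-0.03   0.097  2.127 -0.     0.916  0.022] [0.4455 0.0652 0.0123] F [-4.3 -0.3  7. ] 0.0537
[[ 0.999  0.001  0.052]
 [-0.052 -0.     0.999]
 [ 0.001 -1.    -0.   ]]
(-0.126, 0.25, 0.09) [ 0.445 -0.143  0.09 ] [ 0.0106 -0.0777 -0.2077  0.0003 -0.1998  0.0013] [-0.48 -0.    2.05  0.    1.09 -0.63] 1.982612415429679e-14
(-0.126, 0.17, 0.03) [ 0.457 -0.222  0.03 ] [ 0.0264 -0.0177 -0.2861  0.0003 -0.1998  0.0013] [-0.61  0.19  1.98 -0.    0.97 -0.75] 1.287624085421439e-11
(-0.126, 0.15, np.float64(0.013244503774519245)) [ 0.46  -0.242  0.013] [ 3.040e-02 -9.000e-04 -3.057e-01  3.000e-04 -1.998e-01  1.300e-03] [-0.64  0.25  1.95 -0.    0.95 -0.78] 8.050777747045635e-11
```

View pics/s17c.png

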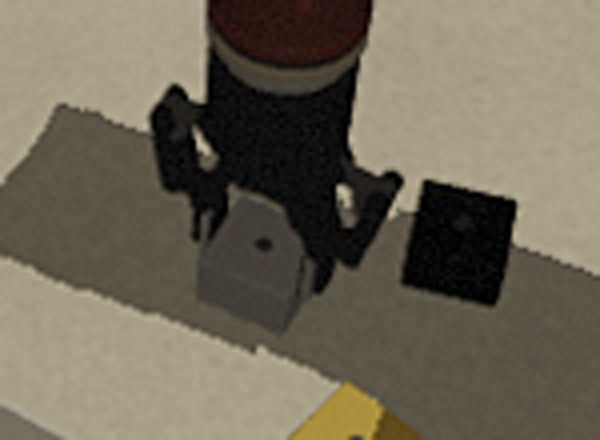

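{"fn": "play_rows", "kwargs": {
  "plan": [
    [0,-0.06,0,0,0,0,0.4],
    [0.002,-0.078,-0.05,0,-0.05,0,0.4],
    [0.01,-0.078,-0.11,0,-0.12,0,0.4],
    [0.01,-0.078,-0.17,0,-0.2,0,0.4],
    [0.0106,-0.078,-0.208,0,-0.2,0,0.4],
    [0.018,-0.05,-0.25,0,-0.2,0,0.4],
    [0.0264,-0.018,-0.286,0,-0.2,0,0.4],
    [0.029,-0.006,-0.298,0,-0.2,0,0.4],
    [0.03,-0.001,-0.304,0,-0.2,0,0.4],
    [0.03,-0.001,-0.304,0,-0.2,0,0.4]
  ]
}}

```text
time_s: 22.18
tool_pos: [0.4591, -0.2392, 0.0125]
tool_rot: [-1.57, -0.001, 0.148]
force: [-0.0, 0.1, -8.2]
opening: 0.0537
```

```bash
python3 log.py; python3 loc.py; python3 look2.py 18
```

```text
22.175 [-6.330e-01  2.430e-01  1.955e+00  1.000e-03  9.430e-01 -7.820e-01] [ 0.4591 -0.2392  0.0125] F [-0.   0.1 -8.2] 0.0537
[[ 0.989  0.    -0.147]
 [ 0.147  0.001  0.989]
 [ 0.001 -1.     0.001]]
[-0.1264  0.1526  0.0125] F_ey 0.11720845623123322 [-6.63015448e-03  1.17509810e-01 -8.18651247e+00]
```

View pics/s18.png

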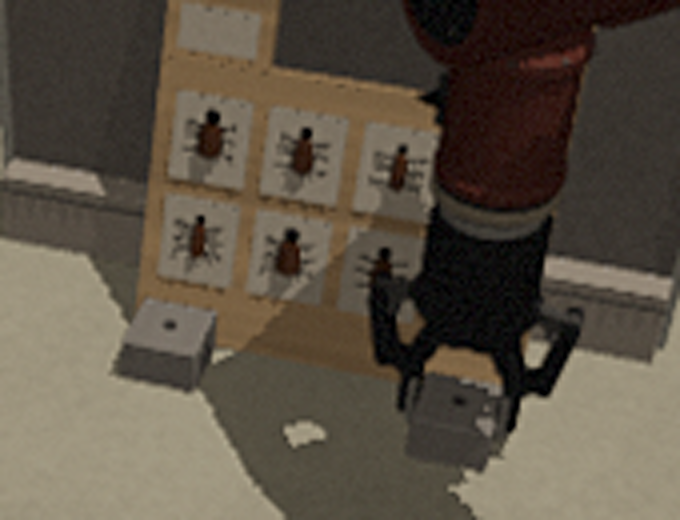

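{"fn": "play_rows", "kwargs": {
  "plan": [
    [0,0,-0.004,0,0,0,0.4],
    [0,0,-0.009,0,0,0,0.4],
    [0,0,-0.013,0,0,0,0.4],
    [0,0,-0.0155,0,0,0,0.4],
    [0,0,-0.017,0,0,0,0.4]
  ]
}}

```text
time_s: 22.9
tool_pos: [0.4618, -0.2568, 0.0123]
tool_rot: [-1.571, -0.001, 0.147]
force: [0.0, 7.4, 3.6]
opening: 0.0537
```

```bash
python3 loc.py
```

```text
[-0.1263  0.1347  0.0123] F_ey 7.350644833995286 [0.02658609 7.43526527 3.62995883]
```

{"fn": "play_rows", "kwargs": {
  "plan": [
    [0,0,-0.001,0,0,0,0.4],
    [0,0,-0.002,0,0,0,0.4]
  ]
}}

```text
time_s: 23.15
tool_pos: [0.4621, -0.2586, 0.0124]
tool_rot: [-1.57, -0.001, 0.147]
force: [-0.8, 6.4, 4.7]
opening: 0.0534
```

```bash
python3 loc.py
```

```text
[-0.1262  0.1329  0.0124] F_ey 6.434880436553183 [-0.82472853  6.38298025  4.68631672]
```

{"fn": "play_rows", "kwargs": {
  "plan": [
    [0,0,0,0,0,0,1],
    [0,0,0,0,0,0,1],
    [0,0,0,0,0,0,1],
    [0,-0.03,0,0,0,0,1],
    [0,-0.08,0.02,0,0,0,1],
    [0,-0.14,0.08,0,0,0,1],
    [0,-0.15,0.14,0,0,0,1],
    [0,-0.15,0.2,0,0,0,1],
    [0,-0.15,0.26,0,0,0,1]
  ]
}}

```text
time_s: 24.28
tool_pos: [0.4254, -0.0119, 0.1628]
tool_rot: [-1.572, -0.003, 0.147]
force: [0.9, -0.0, -0.3]
opening: 0.0855
```

```bash
python3 log.py; python3 look2.py 19
```

```text
24.275 [-0.214 -0.218  2.097  0.     1.258 -0.36 ] [ 0.4254 -0.0119  0.1628] F [ 0.9 -0.  -0.3] 0.0855
[[ 0.989  0.004 -0.146]
 [ 0.146 -0.001  0.989]
 [ 0.003 -1.    -0.001]]
```

View pics/s19.png

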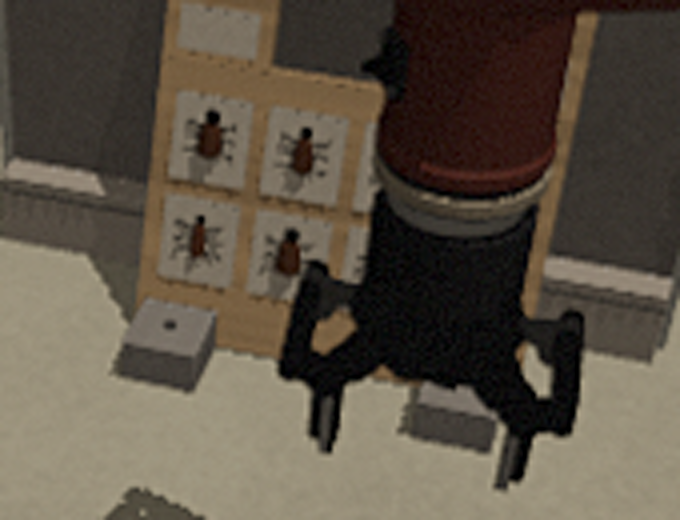

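View pics/t19.png

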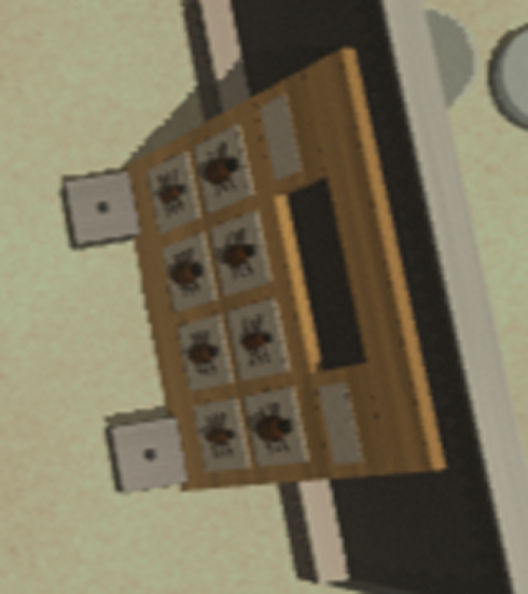

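```bash
python3 - <<'E'
from m import *
print('far',L(onz('top',t(102,207),.035)),'near',L(onz('top',t(150,454),.035)))
print('top',L(onz('top',t(348,47),.284)),L(onz('top',t(443,468),.284)))
im=cv2.imread('pics/s19r.png');cv2.imwrite('pics/s19c.png',cv2.resize(im[125:165,300:380],None,fx=9,fy=9,interpolation=cv2.INTER_CUBIC))
x,T,s=cur()
for l in((.083,.25,.10),(.083,.195,.03),(.083,.178,.018)):
    tt=W(*l);q,e=ik(tt,tool(0),s['joints']);print(l,delta(tt,tool(0)),np.round(q,2),e)
E
```

```text
far [0.0825 0.1332 0.035 ] near [-0.1264  0.1322  0.035 ]
top [0.1194 0.0036 0.284 ] [-0.1611  0.0011  0.284 ]
(0.083, 0.25, 0.1) [ 0.209   0.0619 -0.1374 -0.0013  0.0065  0.0013] [-0.29  0.42  1.53  0.    1.19 -0.44] 1.2204163219974103e-09
(0.083, 0.195, 0.03) [ 0.2086  0.1318 -0.1925 -0.0013  0.0065  0.0013] [-0.36  0.55  1.5   0.    1.09 -0.51] 8.878717430878817e-09
(0.083, 0.178, 0.018) [ 0.2085  0.1438 -0.2095 -0.0013  0.0065  0.0013] [-0.38  0.58  1.48  0.    1.08 -0.53] 3.749028012916849e-15
```

View pics/s19c.png

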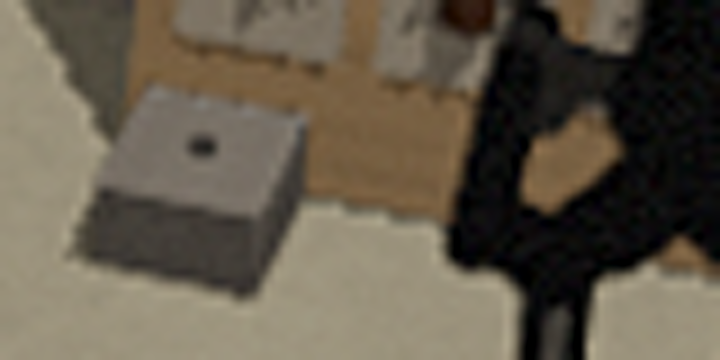

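{"fn": "play_rows", "kwargs": {
  "plan": [
    [0.209,0.04,-0.12,0,0.006,0,0],
    [0.209,0.06,-0.137,0,0.006,0,0],
    [0.209,0.06,-0.137,0,0.006,0,0],
    [0.209,0.06,-0.137,0,0.006,0,0],
    [0.209,0.09,-0.16,0,0.006,0,0],
    [0.2086,0.1318,-0.1925,0,0.006,0,0],
    [0.2085,0.144,-0.204,0,0.006,0,0],
    [0.2085,0.144,-0.2095,0,0.006,0,0],
    [0.2085,0.144,-0.2135,0,0.006,0,0],
    [0.2085,0.144,-0.2135,0,0.006,0,0]
  ]
}}

```text
time_s: 25.62
tool_pos: [0.6632, -0.1923, 0.0191]
tool_rot: [-1.57, -0.001, 0.143]
force: [-1.5, 3.1, -2.6]
opening: 0.0004
```

```bash
python3 log.py; python3 loc.py
```

```text
25.625 [-3.970e-01  5.810e-01  1.476e+00  1.000e-03  1.084e+00 -5.400e-01] [ 0.6632 -0.1923  0.0191] F [-1.5  3.1 -2.6] 0.0004
[[ 0.99   0.001 -0.142]
 [ 0.142  0.001  0.99 ]
 [ 0.001 -1.     0.001]]
[0.0824 0.1689 0.0191] F_ey 3.2879916041070008 [-1.47806941  3.10449574 -2.62178535]
```

```bash
python3 look2.py 20; python3 loc.py
```

```text
[0.0823 0.169  0.0189] F_ey 4.851867716057358 [-1.58053571  4.67031258 -2.13421743]
```

View pics/s20.png

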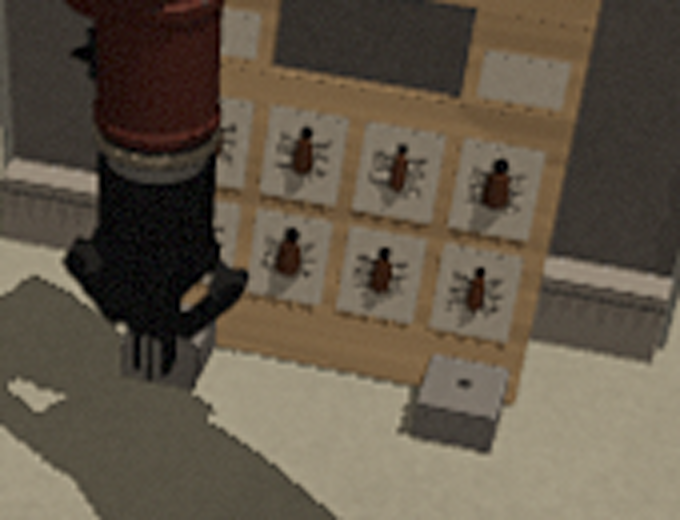

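{"fn": "play_rows", "kwargs": {
  "plan": [
    [0,0,-0.0005,0,0,0,0],
    [0,0,0.01,0,0,0,0],
    [0,-0.03,0.04,0,0,0,0],
    [0,-0.1,0.09,0,0,0,0.5],
    [0,-0.15,0.15,0,0,0,1],
    [0,-0.2,0.21,0,0,0,1],
    [-0.05,-0.22,0.27,0,0,0,1],
    [-0.1,-0.22,0.3,0,0,0,1],
    [-0.15,-0.22,0.3,0,0,0,1],
    [-0.2,-0.22,0.3,0,0,0,1],
    [-0.2,-0.22,0.3,0,0,0,1]
  ]
}}

```text
time_s: 27.1
tool_pos: [0.4201, 0.0757, 0.2387]
tool_rot: [-1.572, -0.004, 0.143]
force: [0.4, 0.3, 0.2]
opening: 0.0857
```

```bash
python3 log.py; python3 look2.py 21
```

```text
27.1 [-6.000e-03 -2.850e-01  2.005e+00 -1.000e-03  1.417e+00 -1.490e-01] [0.4201 0.0757 0.2387] F [0.4 0.3 0.2] 0.0857
[[ 0.99   0.004 -0.143]
 [ 0.143 -0.001  0.99 ]
 [ 0.004 -1.    -0.002]]
```

View pics/s21r.png

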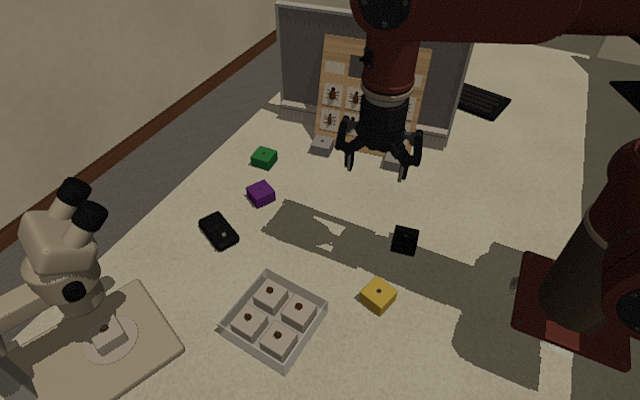

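View pics/t21.png

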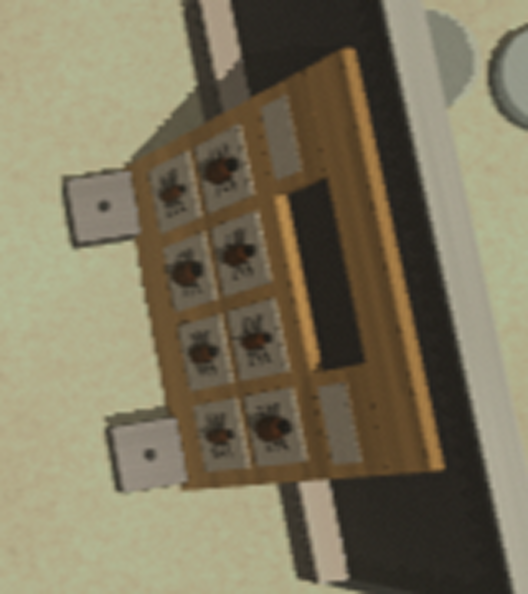

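View pics/t21r.png

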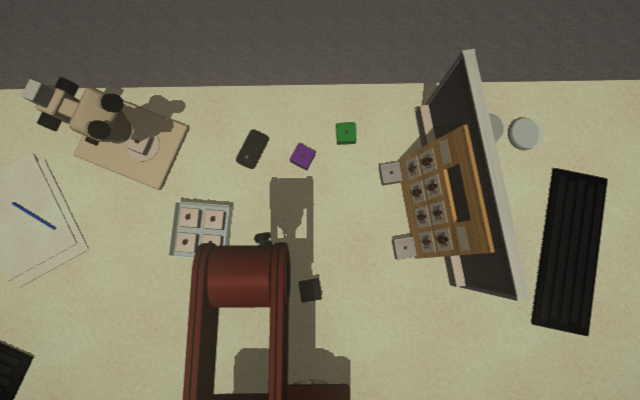

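```bash
python3 - <<'E'
import cv2
im=cv2.imread('pics/s21r.png');cv2.imwrite('pics/s21c.png',cv2.resize(im[30:180,300:420],None,fx=4,fy=4,interpolation=cv2.INTER_CUBIC))
E
```

```text
(no output)
```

View pics/s21c.png

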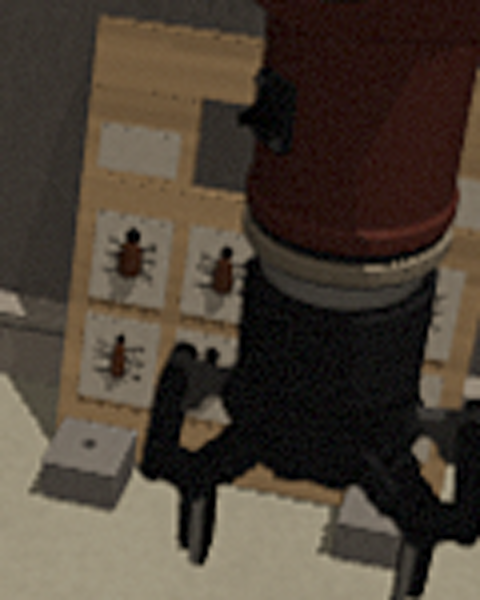

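```bash
python3 - <<'E'
from m import *
print('far',L(onz('top',t(104,206),.035)),'near',L(onz('top',t(150,454),.035)))
print('top',L(onz('top',t(348,47),.284)),L(onz('top',t(443,468),.284)))
print(manip.get_state()['time_s']); print(manip.job_done())
E
```

```text
far [0.0831 0.1314 0.035 ] near [-0.1264  0.1322  0.035 ]
top [0.1194 0.0036 0.284 ] [-0.1611  0.0011  0.284 ]
27.2
the job is handed in; nothing more can be done
None
```

The board is leaning against the partition again, with a steel block against each end of its foot. I handed the job in at 27.2 s, with the arm clear of everything.

- **Board:** I gripped it through the slot, swung it up and let it lean. Its foot came to rest about 15 mm too far out, so I pushed it in squarely with both fingers. It now leans at about 71°, with its foot about 10 cm out from the partition.
- **Blocks:** I set one block near each end, at about +83 mm and −126 mm along the partition from its middle. I slid each one in until the wrist force showed contact, then nudged the far one once more. Both bare-steel blocks were used; the green, purple, black and yellow look-alikes were left alone.

**Last checks:**
- The block centres were at 131 and 132 mm from the partition, which puts their faces at about 104–105 mm, where I measured the foot's front edge.
- The board's top end was 1–4 mm off the partition at its two ends, and its foot was level to about 2 mm.
- The tray, the mouse and the look-alikes looked unmoved in the pictures.

**What disagreed or failed:**
- The two cameras differ by 2–4 mm on the foot's distance, so a gap of about 1 mm at a block can't be ruled out from the pictures. Contact there rests mainly on the force readings.
- A first try at drawing the foot in while still holding the board did not move it and reached about 21 N, well under the limit.

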